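# Load the vial shaker and hold its hold-down plate to the hinge

## Task

Two vials stand on the bench and two wells of the vial shaker's block are empty: lower one vial into each, upright and fully down, and let go. Then pick up the loose hold-down plate by its handle and bring it down level over the vials, so that its two hinge knuckles stand between the three knuckles of the shaker's bracket with all their holes in one line, ready for the hinge pin. Finish while still holding the plate there, steady, carried by the gripper alone and not resting on or pressing against the shaker or the vials; leave everything else as it stands.

Things in the scene. Friction and masses are not known exactly. Their poses are not given: they have to be found in the camera images.
- shaker: fixed vial shaker, white base, 130 (x) x 196 (y) mm. Origin: centre of its footprint on the bench, z up, front (dial and switch) at -x, hinge bracket at +x. Aluminium block 50 x 184 mm, top at z = 96 mm, four wells in a row along y at x = -22 mm, 44 mm apart, 31 mm wide, 32 mm deep, 2 mm chamfer. Seated vials stand 32 mm out of it, tops at z = 128 mm
- hold_down_plate: loose aluminium plate, 0.24 to 0.36 kg, 80 (x) x 184 (y) x 5 mm, flat on the bench. Origin: centre of its underside, z up, hinge side +x: two knuckles (18 mm across, 22 mm long, 10 mm bore along y) centred at x = 51, y = -25 and 25, z = 9 mm. In place it is level, parallel to the shaker's frame, origin at (-15, 0, 133) mm in it, 5 mm above the vials
- plate_grip (a point): middle of the plate's black bar handle: (6, 0, 31) mm in the plate's frame, over its centre of mass. Flat-sided bar along y, 12 mm wide (x), z = 24 to 38 mm, 78 mm free between its two end posts
- plate_bore_left (a point): on the bore axis of the plate's knuckles, at the outer end of the +y one: (51, 36, 9) mm in the plate's frame; axes as the plate
- plate_bore_right (a point): the same at the outer end of the -y knuckle: (51, -36, 9) mm in the plate's frame
- bracket_bore_left (a point): where plate_bore_left belongs, on the bore axis of the bracket's three knuckles (18 mm across, 22 mm long, 10 mm bore, centred at y = -50, 0, 50 mm): (36, 36, 142) mm in the shaker's frame, axes as the shaker. The two gaps between them are 28 mm long, open above and in front; the bracket's edge below them is at z = 128 mm
- bracket_bore_right (a point): where plate_bore_right belongs: (36, -36, 142) mm in the shaker's frame, axes as the shaker
- well_0 (a point): centre of the floor of the end well at the shaker's -y end, empty at the start: (-22, -66, 64) mm in the shaker's frame
- well_1 (a point): centre of the floor of the next well, y = -22 mm; vial_4 stands in it from the start
- well_2 (a point): centre of the floor of the third well, y = 22 mm; empty at the start
- well_3 (a point): centre of the floor of the +y end well, y = 66 mm; vial_3 stands in it from the start
- vial_1: closed glass screw-cap vial, 27 mm across, 64 mm tall, about 20 to 30 g; grip it by the glass or the lower part of the cap (below 56 mm). Origin: centre of its underside, z up. Stands on the bench, to be loaded into either empty well
- vial_2: closed glass screw-cap vial, 27 mm across, 64 mm tall, about 20 to 30 g; grip it by the glass or the lower part of the cap (below 56 mm). Origin: centre of its underside, z up. Stands on the bench, to be loaded into the other empty well
- vial_3: closed glass screw-cap vial, 27 mm across, 64 mm tall, about 20 to 30 g; grip it by the glass or the lower part of the cap (below 56 mm). Origin: centre of its underside, z up. Already in well_3; stays there
- vial_4: closed glass screw-cap vial, 27 mm across, 64 mm tall, about 20 to 30 g; grip it by the glass or the lower part of the cap (below 56 mm). Origin: centre of its underside, z up. Already in well_1; stays there
- hinge_pin: the steel hinge pin, 6 mm thick, 150 mm long with a bent end, lying on the bench in front of the shaker; not to be used. Origin: mid-length
- rubber_bulb: red rubber pipette bulb standing upright, 55 mm across, 92 mm tall with a thin neck, among the bench vials; bystander. Origin: centre of its underside
- timer: bench timer 58 x 66 x 14 mm, bystander
- tape_roll: roll of tape 96 mm across, 25 mm high, bystander
- forceps: steel forceps 138 mm long, bystander
There are look-alikes about, which are no part of the job. What is shaped like the vial_1 but orange is not meant.

How it is judged:
On the way, in this order (a step that is already met when the one before it is completed fails the run):
1. one of the two bench vials stands fully down in an empty well and is let go ((((horizontal distance between vial_1 and well_0 below 0.004 m and z of vial_1 in the frame of well_0 between -0.003 and 0.003 m and angle between vial_1's own z axis and vertical below 0.12 rad) and contact force between the fingers and vial_1 below 0.1 N) or ((horizontal distance between vial_1 and well_2 below 0.004 m and z of vial_1 in the frame of well_2 between -0.003 and 0.003 m and angle between vial_1's own z axis and vertical below 0.12 rad) and contact force between the fingers and vial_1 below 0.1 N) or ((horizontal distance between vial_2 and well_0 below 0.004 m and z of vial_2 in the frame of well_0 between -0.003 and 0.003 m and angle between vial_2's own z axis and vertical below 0.12 rad) and contact force between the fingers and vial_2 below 0.1 N) or ((horizontal distance between vial_2 and well_2 below 0.004 m and z of vial_2 in the frame of well_2 between -0.003 and 0.003 m and angle between vial_2's own z axis and vertical below 0.12 rad) and contact force between the fingers and vial_2 below 0.1 N))), for 0.2 s.
2. both bench vials stand fully down, one in each of the two empty wells, and are let go ((((horizontal distance between vial_1 and well_0 below 0.004 m and z of vial_1 in the frame of well_0 between -0.003 and 0.003 m and angle between vial_1's own z axis and vertical below 0.12 rad) and (horizontal distance between vial_2 and well_2 below 0.004 m and z of vial_2 in the frame of well_2 between -0.003 and 0.003 m and angle between vial_2's own z axis and vertical below 0.12 rad) and contact force between the fingers and vial_1 below 0.1 N and contact force between the fingers and vial_2 below 0.1 N) or ((horizontal distance between vial_1 and well_2 below 0.004 m and z of vial_1 in the frame of well_2 between -0.003 and 0.003 m and angle between vial_1's own z axis and vertical below 0.12 rad) and (horizontal distance between vial_2 and well_0 below 0.004 m and z of vial_2 in the frame of well_0 between -0.003 and 0.003 m and angle between vial_2's own z axis and vertical below 0.12 rad) and contact force between the fingers and vial_1 below 0.1 N and contact force between the fingers and vial_2 below 0.1 N))), for 0.2 s.
At the end, for the whole second after the job is handed in: All wells hold vials, upright (7 deg), fully down (3 mm). The fingers hold the plate at rest, level (5 deg); both ends of its bore axis are within 3 mm of the bracket's across and in height, 5 mm along; it presses on shaker and vials with under 2 N (horizontal distance between vial_3 and well_3 below 0.004 m and z of vial_3 in the frame of well_3 between -0.003 and 0.003 m and angle between each of vial_3, vial_4's own z axis and vertical below 0.12 rad and horizontal distance between vial_4 and well_1 below 0.004 m and z of vial_4 in the frame of well_1 between -0.003 and 0.003 m and (((horizontal distance between vial_1 and well_0 below 0.004 m and z of vial_1 in the frame of well_0 between -0.003 and 0.003 m and angle between vial_1's own z axis and vertical below 0.12 rad) and (horizontal distance between vial_2 and well_2 below 0.004 m and z of vial_2 in the frame of well_2 between -0.003 and 0.003 m and angle between vial_2's own z axis and vertical below 0.12 rad) and contact force between the fingers and vial_1 below 0.1 N and contact force between the fingers and vial_2 below 0.1 N) or ((horizontal distance between vial_1 and well_2 below 0.004 m and z of vial_1 in the frame of well_2 between -0.003 and 0.003 m and angle between vial_1's own z axis and vertical below 0.12 rad) and (horizontal distance between vial_2 and well_0 below 0.004 m and z of vial_2 in the frame of well_0 between -0.003 and 0.003 m and angle between vial_2's own z axis and vertical below 0.12 rad) and contact force between the fingers and vial_1 below 0.1 N and contact force between the fingers and vial_2 below 0.1 N)) and x of plate_bore_left in the frame of bracket_bore_left between -0.003 and 0.003 m and z of plate_bore_left in the frame of bracket_bore_left between -0.003 and 0.003 m and y of plate_bore_left in the frame of bracket_bore_left between -0.005 and 0.005 m and x of plate_bore_right in the frame of bracket_bore_right between -0.003 and 0.003 m and z of plate_bore_right in the frame of bracket_bore_right between -0.003 and 0.003 m and y of plate_bore_right in the frame of bracket_bore_right between -0.005 and 0.005 m and angle between hold_down_plate's own z axis and vertical below 0.09 rad and contact force between the fingers and hold_down_plate above 5 N and contact force between hold_down_plate and shaker below 2 N and contact force between hold_down_plate and vial_1 below 2 N and contact force between hold_down_plate and vial_2 below 2 N and contact force between hold_down_plate and vial_3 below 2 N and contact force between hold_down_plate and vial_4 below 2 N and linear speed of hold_down_plate below 0.02 m/s and angular speed of hold_down_plate below 0.1 rad/s); the arm keeps its last pose, push and grip.
It fails at once if a bystander is shifted by more than 30 mm (distance of any of hinge_pin, rubber_bulb, timer, tape_roll, forceps from where it was at the start of the episode above 0.03 m).
It fails at once if a vial that stood in the block is lifted or knocked out by more than 15 mm (distance of any of vial_3, vial_4 from where it was at the start of the episode above 0.015 m).
It also fails if it takes over 72 s, if anything falls off the work surface, if the arm or the gripper's body presses on something with over 40 N, if the wrist force passes 120 N, or if a joint passes its speed limit or range.

## Robot

A 7-joint arm with a two-finger parallel gripper is mounted at the origin on a cart in front of the work surface, level with it; the furniture and walls round the work are solid. World frame = base frame: x ahead of the robot, y to its left, z up, the work surface at z = 0. Lengths are in m, angles in rad, forces in N, time in s.
With the tool pointing down it reaches from about 0.4 to 0.85 m from the base axis. Payload 10.4 kg.
Tool frame: the origin (TCP) lies on the centre line of the jaws, within the pads' length; the fingertips stand 17 mm ahead of it and the grasp point (between the pads) lies 2 mm behind it; z points along the fingers, y is the line along which they close (so a half turn about z gives the same grasp; the last joint's range is limited). The gripper opens to 85 mm and grips with 20 to 120 N. Pads are 22 mm wide; open, the fingers measure 114 mm over their backs; the gripper's body (76 mm by 85 mm) begins 54 mm behind the grasp point. The pads swing forward as they close: fully open they stand 13 mm farther back than shut.
Start: joints at [1.21, 0.332, -0.065, 1.46, 0.022, 1.35, -0.088], TCP at [0.207, -0.59, 0.226] pointing down, gripper open.
Joint ranges: [-2.6, 2.6], [-0.5, 2.12], [-1.47, 1.34], [0.16, 2.42], [-1.27, 4.41], [0.06, 2.06], [-2.6, 2.6]. Speed limits (rad/s): [2.22, 2.22, 2.79, 2.79, 3.14, 3.14, 3.14].

## Interface

Orientations are given as a unit quaternion [x, y, z, w].
In Python, from workcell import get_obs, optics, job gives the robot as it stands. The module is installed in compiled form; this text tells all that it offers.
- The arm moves only by the tool send_rows, never from a script. Its argument "plan" is a list that holds one entry, the list of rows, each a list of 7 numbers: the turn, a rotation vector about the tool's x, y, z in units of 1.5 rad (1.0 is 1.5 rad), then the shift along the tool's x, y, z in units of 20 cm (1.0 is 20 cm), then the opening, from 0 (shut) to 1 (fully open). A call has 1 to 20 rows; each row shifts and turns the commanded pose from where the row before left it, along the tool's axes as they then stand; what a row does not reach is not made up. A row lasts 1/12 s, in which the tool goes at most 41.7 mm and 7.16 degrees, less where a joint would pass 70% of its speed; a pose out of reach is approached as far as the arm can. A call with a number of a shift or a turn outside -1 to 1 is refused whole. A call with a gripper value outside its range is refused whole. The fingers move at their own pace and stop on an object; "squeeze" is the grip in N (left out, the last holds). Time passes only in rows, so rows that do not move let the fingers close. It gives the time, the measured TCP pose, the force, the opening and the grip force at its end, in the units of the state.
- get_obs(): the state, without advancing time (a new reading comes with each control period).
- optics.camera(name): name is "side" or "top" or "wrist"; returns the picture (384x512x3 uint8, red, green, blue); there is no depth.
- optics.get_calibration(name): a dict with "intrinsics" (3x3 intrinsics, pixels), "distortion" ([k1, k2, p1, p2, k3] as OpenCV has them; the pictures are not rectified), "world_from_camera" (4x4, takes a point from camera to world coordinates); the wrist camera has in their place "T_tool_cam" (4x4, takes a point from camera to tool coordinates, whose origin is the TCP and whose axes are the flange's). Camera axes: x right, y up, looking along -z (the intrinsics and any distortion apply to the point x, -y, -z); pixel columns grow to the right and rows downward; lengths in m; the calibration is good to about 2 mm. A picture is of the moment at which its call begins: read the wrist's pose just before it. get_calibration takes no time and is no camera call.
- job.hand_in(): hands the job in; it is judged then, once.
The state is a dict: "clock": time; "joint_pos": joint angles; "joint_velocities": joint speeds; "tau": joint torques, N m; "position": TCP position; "ee_rot": TCP orientation; "ft_force": force on the tool from outside, world axes, zero at the start; "torque": the same for the moment, N m; "grip_width": opening from 0.0 (shut) to 1.0 (fully open); "grasp_force": force on a finger pad.
Only numpy, scipy, OpenCV 4.12 (cv2) and the standard library are available. Lean on these libraries where they do the work, as an engineer would, in place of code of your own. Each camera call takes 0.05 s, during which the arm holds its last target. There are 200 camera calls.

## Working session

There is one attempt and no reset: what is moved stays moved. The work goes in short steps, Python scripts to look and compute and a tool call to move; the robot and the scene stay as the last step left them, time stands still between calls to the robot, and variables do not carry over. Pictures are saved under pics/ and viewed, at most 10 in all, crops included, and the job is handed in when it is done.

Besides the shell and the picture viewer there is one more tool, called after ">>>" as a command line: name --argument value ..., lists and objects as JSON in quotes. send_rows: Moves the arm, as the interface text tells. Its arguments: {"type":"object","properties":{"plan":{"type":"array"},"squeeze":{"type":"number"}},"required":["plan"]}

```bash
mkdir -p pics
python3 - <<'E'
from workcell import get_obs, optics
import cv2, numpy as np
o=get_obs(); print({k:np.round(v,4).tolist() for k,v in o.items()})
for n in ['side','top','wrist']:
    im=optics.camera(n); cv2.imwrite(f'pics/{n}0.png',im[:,:,::-1])
    c=optics.get_calibration(n); print(n,{k:np.round(v,4).tolist() for k,v in c.items()})
a=cv2.imread('pics/top0.png')
cv2.imwrite('pics/top0b.png',cv2.resize(a,(800,600),interpolation=cv2.INTER_CUBIC))
a=cv2.imread('pics/side0.png')
cv2.imwrite('pics/side0b.png',cv2.resize(a,(800,600),interpolation=cv2.INTER_CUBIC))
E
```

```text
{'clock': 0.0, 'joint_pos': [1.2104, 0.3329, -0.0647, 1.4609, 0.0216, 1.3499, -0.0885], 'joint_velocities': [0.0004, 0.0023, 0.0008, 0.0022, 0.0001, 0.0004, -0.0028], 'tau': [0.0, -62.5439, 0.0493, -39.1612, 0.0163, 0.0098, 0.0], 'position': [0.207, -0.5893, 0.2252], 'ee_rot': [0.9858, 0.1681, -0.0002, -0.0007], 'ft_force': [0.4026, -0.9049, -0.2745], 'torque': [0.0432, 0.0714, 0.0401], 'grasp_force': 0.0, 'grip_width': 1.0028}
side {'intrinsics': [[431.5154, 0.0, 252.2547], [0.0, 431.5154, 195.3626], [0.0, 0.0, 1.0]], 'distortion': [-0.0595, 0.0, 0.0, 0.0, 0.0], 'world_from_camera': [[0.9996, -0.0011, 0.0266, 0.5924], [0.0251, 0.3706, -0.9284, -1.1781], [-0.0089, 0.9288, 0.3705, 0.582], [0.0, 0.0, 0.0, 1.0]]}
top {'intrinsics': [[416.8022, 0.0, 253.1904], [0.0, 416.8022, 190.4222], [0.0, 0.0, 1.0]], 'distortion': [-0.138, 0.0, 0.0, 0.0, 0.0], 'world_from_camera': [[-0.0172, 0.9924, -0.1219, 0.3784], [-0.9998, -0.0179, -0.0048, -0.0203], [-0.0069, 0.1218, 0.9925, 1.3682], [0.0, 0.0, 0.0, 1.0]]}
wrist {'intrinsics': [[344.0696, 0.0, 247.9052], [0.0, 344.0696, 189.4751], [0.0, 0.0, 1.0]], 'distortion': [-0.0097, 0.0, 0.0, 0.0, 0.0], 'T_tool_cam': [[-0.0002, 0.9484, 0.3172, 0.0811], [1.0, 0.0005, -0.0008, 0.0001], [-0.0009, 0.3172, -0.9484, -0.1489], [0.0, 0.0, 0.0, 1.0]]}
```

View pics/top0b.png

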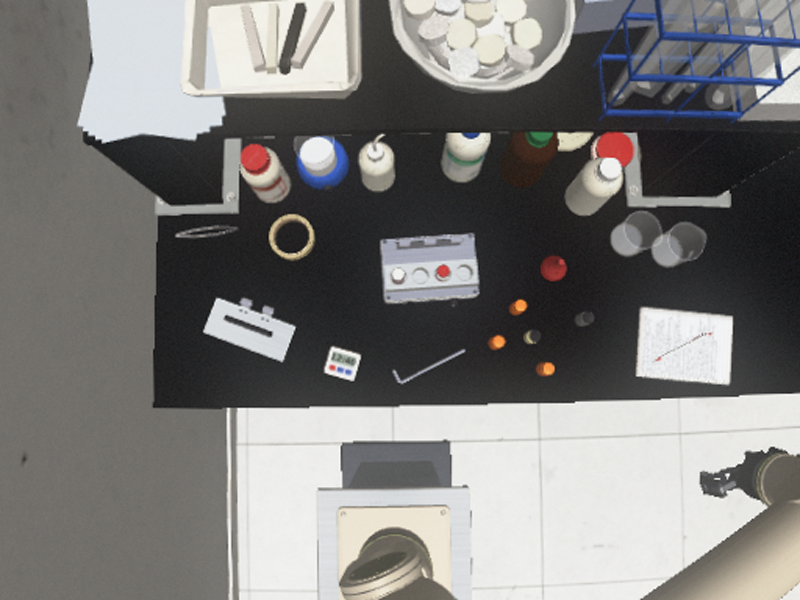

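View pics/side0b.png

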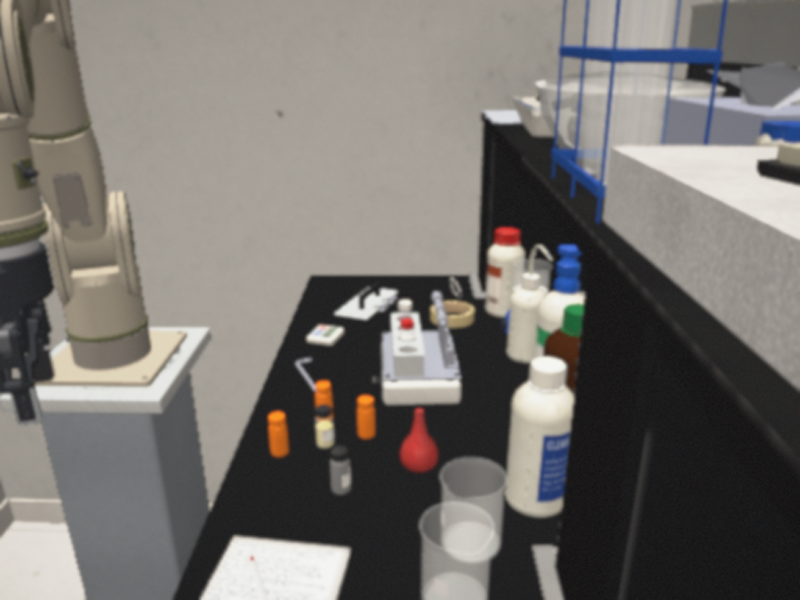

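The top view (800x600) shows the two bench vial candidates at (532,337), with a dark cap and cream glass, and (584,319), with a dark cap and grey glass. Three orange look-alikes are at (518,307), (497,342) and (545,369). The shaker is at (430,268) with vials at (399,275) and (443,271) and empty wells at (420,274) and (464,271). The plate is at (249,328), the bulb at (554,268) and the pin at (430,365). The two non-orange ones fit the description; I'll check them in an enlarged crop.

```bash
cat > h.py <<'E'
from workcell import get_obs, optics
import cv2, numpy as np
from scipy.spatial.transform import Rotation as R
F=np.diag([1.,-1,-1,1])
def cam(name,obs=None):
    c=optics.get_calibration(name)
    if name=='wrist':
        o=obs or get_obs(); T=np.eye(4); T[:3,:3]=R.from_quat(o['ee_rot']).as_matrix(); T[:3,3]=o['position']
        W=T@np.array(c['T_tool_cam'])
    else: W=np.array(c['world_from_camera'])
    return np.array(c['intrinsics']),np.array(c['distortion']),W@F   # OpenCV camera->world
def proj(C,P):
    K,d,W=C; V=np.linalg.inv(W)
    return cv2.projectPoints(np.atleast_2d(np.array(P,float)),cv2.Rodrigues(V[:3,:3])[0],V[:3,3],K,d)[0].reshape(-1,2)
def ray(C,uv,z):
    K,d,W=C; p=cv2.undistortPoints(np.array(uv,float).reshape(-1,1,2),K,d).reshape(-1,2)
    D=np.c_[p,np.ones(len(p))]@W[:3,:3].T; o=W[:3,3]
    return o+D*((np.array(z)-o[2])/D[:,2])[:,None]
def shot(name,fn):
    o=get_obs(); im=optics.camera(name)[:,:,::-1].copy(); cv2.imwrite(f'pics/{fn}.png',im); return im,cam(name,o)
E
python3 - <<'E'
from h import *
C=cam('top'); s=1.5625
pts={'vA':(532,335,.064),'vB':(584,317,.064),'o1':(518,305,.064),'o2':(496,341,.064),'o3':(545,368,.064),'bulb':(554,266,.05),
'sh well3':(399,274,.128),'well1':(443,270,.128),'w2':(420,274,.096),'w0':(464,271,.096),'brL':(396,242,.142),'brR':(459,238,.142),'plate grip':(249,326,.038),'kn1':(246,302,.018),'kn2':(267,311,.018),'pin':(430,365,0)}
for k,(u,v,z) in pts.items(): print(k,ray(C,[(u/s,v/s)],[z])[0].round(3))
a=cv2.imread('pics/top0.png')
A=cv2.resize(a[135:260,230:400],(800,588),interpolation=cv2.INTER_CUBIC); cv2.imwrite('pics/c1.png',A)
E
```

```text
vA [ 0.458 -0.287  0.064]
vB [ 0.492 -0.396  0.064]
o1 [ 0.519 -0.261  0.064]
o2 [ 0.447 -0.214  0.064]
o3 [ 0.391 -0.311  0.064]
bulb [ 0.6   -0.342  0.05 ]
sh well3 [ 0.576 -0.022  0.128]
well1 [ 0.583 -0.107  0.128]
w2 [ 0.581 -0.063  0.096]
w0 [ 0.585 -0.151  0.096]
brL [ 0.636 -0.017  0.142]
brR [ 0.642 -0.138  0.142]
plate grip [0.488 0.29  0.038]
kn1 [0.54  0.301 0.018]
kn2 [0.521 0.256 0.018]
pin [ 0.403 -0.083  0.   ]
```

View pics/c1.png

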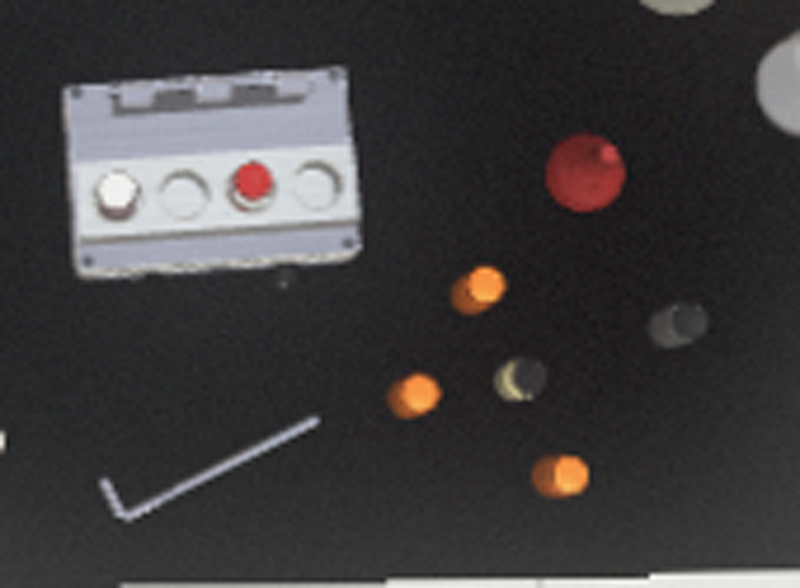

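The crop confirms the choice. The only two dark-capped clear vials are at crop (521,379) with cream contents, which I call vA, and (680,323) with grey contents, vB. The three others are orange decoys. I'll write a small planner and start with vB, which has more free space around it.

```bash
cat >> h.py <<'E'
def yaw(o): 
    m=R.from_quat(o['ee_rot']).as_matrix(); return np.degrees(np.arctan2(m[1,0],m[0,0]))
def plan(p,psi,N,o=None,p0=None,psi0=None):
    "N equal rows to TCP p, tool-x heading psi (deg), tool down; corrects tilt; prints turn & shift units per row"
    o=o or get_obs(); p0=o['position'] if p0 is None else p0; M0=R.from_quat(o['ee_rot'])
    a=np.radians(psi); M1=R.from_matrix(np.array([[np.cos(a),np.sin(a),0],[np.sin(a),-np.cos(a),0],[0,0,-1]]))
    if psi0 is not None: a=np.radians(psi0); M0=R.from_matrix(np.array([[np.cos(a),np.sin(a),0],[np.sin(a),-np.cos(a),0],[0,0,-1]]))
    w=(M0.inv()*M1).as_rotvec()/N
    S=sum((M0*R.from_rotvec(w*(k+HALF))).as_matrix() for k in range(N))
    s=np.linalg.solve(S,np.array(p)-p0)
    print('rows',N,'turn',(w/1.5).round(4),'shift',(s/.2).round(4),'| mm/row',round(np.linalg.norm(s)*1000,1),'deg/row',round(np.degrees(np.linalg.norm(w)),2))
HALF=0.5
E
python3 - <<'E'
from h import *
plan([.492,-.396,.16],50,13)
E
```

```text
rows 13 turn [-0.0001 -0.     -0.0274] shift [0.134  0.0012 0.0252] | mm/row 27.3 deg/row 2.36
```

>>> send_rows --plan '[[[0,0,-0.0274,0.134,0.001,0.025,0.8],[0,0,-0.0274,0.134,0.001,0.025,0.8],[0,0,-0.0274,0.134,0.001,0.025,0.8],[0,0,-0.0274,0.134,0.001,0.025,0.8],[0,0,-0.0274,0.134,0.001,0.025,0.8],[0,0,-0.0274,0.134,0.001,0.025,0.8],[0,0,-0.0274,0.134,0.001,0.025,0.8],[0,0,-0.0274,0.134,0.001,0.025,0.8],[0,0,-0.0274,0.134,0.001,0.025,0.8],[0,0,-0.0274,0.134,0.001,0.025,0.8],[0,0,-0.0274,0.134,0.001,0.025,0.8],[0,0,-0.0274,0.134,0.001,0.025,0.8],[0,0,-0.0274,0.134,0.001,0.025,0.8],[0,0,0,0,0,0,0.8],[0,0,0,0,0,0,0.8]]]' --squeeze 30

```text
clock: 1.4
position: [0.4968, -0.3999, 0.1604]
ee_rot: [0.906, 0.424, 0.0, -0.001]
ft_force: [-0.3, -1.0, 0.5]
grip_width: 0.801
grasp_force: 0.0
```

Run:
```python
from h import *
o=get_obs(); print(o['clock'],o['position'],yaw(o),o['grip_width'])
im,C=shot('wrist','w1')
print(proj(C,[[.492,-.396,.064],[.492,-.396,0],[.458,-.287,.064],o['position']+np.array([0,0,-.017])]))
cv2.imwrite('pics/w1b.png',cv2.resize(np.clip(im.astype(float)*1.8,0,255).astype('uint8'),(800,600)))
```

```text
1.4 [ 0.49679176 -0.39991792  0.16037899] 50.16053934556426 0.8011904923084285
[[239.7607211  188.30976052]
 [241.32254139 166.65660525]
 [101.20342822 103.8286985 ]
 [248.01420645 234.9973086 ]]
```

View pics/w1b.png

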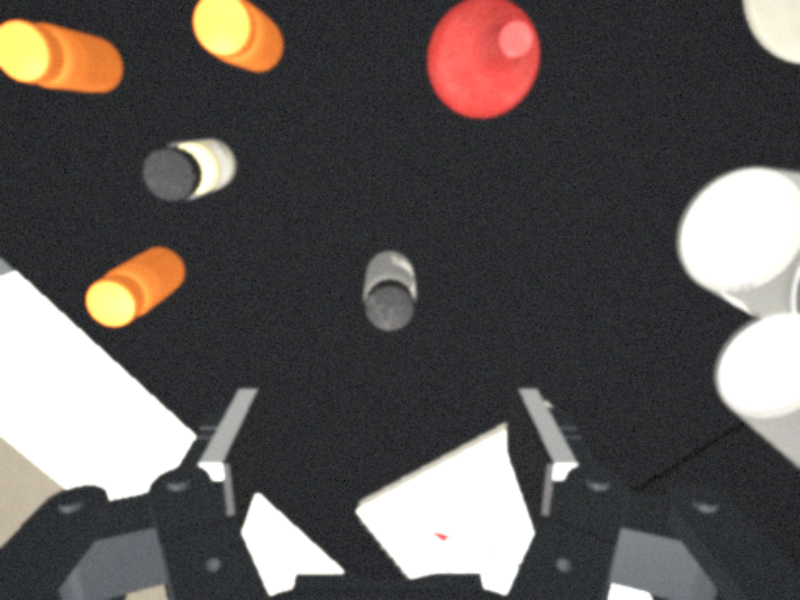

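The wrist view shows vB's dark cap at about (389,306) in the scaled picture and vA's at (172,173). The fingers are symmetric about column 388, and the orange vials, bulb and beakers are clear of vB.

```bash
sed -i 's/HALF=0.5/HALF=0/' h.py
python3 - <<'E'
from h import *
C=cam('wrist'); s=1.5625
P=ray(C,np.array([(389,306),(172,173)])/s,[.064,.064]); print(P.round(4))
# base of the vials for cross check
print(ray(C,np.array([(390,275),(215,158)])/s,[.0135,.0135]).round(4))
b=P[0].copy(); b[2]=.051
plan([b[0],b[1],.16],50.16,1); plan([b[0],b[1],.051],50.16,1)
E
```

```text
[[ 0.4922 -0.407   0.064 ]
 [ 0.4583 -0.296   0.064 ]]
[[ 0.4933 -0.4068  0.0135]
 [ 0.4634 -0.2965  0.0135]]
rows 1 turn [-0.0004  0.0002 -0.002 ] shift [-0.0314  0.0039  0.0034] | mm/row 6.4 deg/row 0.18
rows 1 turn [-0.0004  0.0002 -0.002 ] shift [-0.0312  0.0043  0.5484] | mm/row 109.9 deg/row 0.18
```

>>> send_rows --plan '[[[0,0,0,-0.031,0.004,0.04,0.8],[0,0,0,0,0,0.12,0.8],[0,0,0,0,0,0.12,0.8],[0,0,0,0,0,0.12,0.7],[0,0,0,0,0,0.1,0.6],[0,0,0,0,0,0.045,0.5],[0,0,0,0,0,0,0.4],[0,0,0,0,0,0,0],[0,0,0,0,0,0,0],[0,0,0,0,0,0,0],[0,0,0,0,0,0,0],[0,0,0,0,0,0,0]]]' --squeeze 30

```text
clock: 2.45
position: [0.4927, -0.4075, 0.0529]
ee_rot: [0.906, 0.422, 0.0, 0.001]
ft_force: [-0.6, 0.5, 0.7]
grip_width: -0.001
grasp_force: 0.0
```

Run:
```python
from h import *
o=get_obs(); print(o['clock'],o['position'],yaw(o),o['grip_width'],o['grasp_force'],o['ft_force'])
P0=o['position']; 
plan([P0[0],P0[1],.2],50,6)
# to above the shaker: look pose beside well_0/2, psi 92.7
plan([.58,-.151,.215],92.7,12,p0=np.array([P0[0],P0[1],.2]),psi0=50)
```

```text
2.45 [ 0.49272719 -0.40748082  0.05291605] 49.969505809456884 -0.0010781872740944784 0.0 [-0.61516005  0.50886214  0.68620595]
rows 6 turn [ 0.0002  0.     -0.0001] shift [-0.000e+00  1.000e-04 -1.226e-01] | mm/row 24.5 deg/row 0.01
rows 12 turn [ 0.      0.     -0.0414] shift [ 0.1155 -0.0033 -0.0062] | mm/row 23.1 deg/row 3.56
```

The gripper shut fully without catching anything, so I need another look.

Run:
```python
from h import *
im,C=shot('wrist','w2'); t,_=shot('top','t2'); s_,_=shot('side','s2')
A=np.hstack([cv2.resize(im,(400,300)),cv2.resize(t[150:260,280:427],(400,300))]); B=np.hstack([cv2.resize(s_[220:340,120:280],(400,300)),np.zeros((300,400,3),'uint8')])
A=np.vstack([A,B]); cv2.imwrite('pics/m2.png',np.clip(A*1.7,0,255).astype('uint8'))
```

```text
(no output)
```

View pics/m2.png

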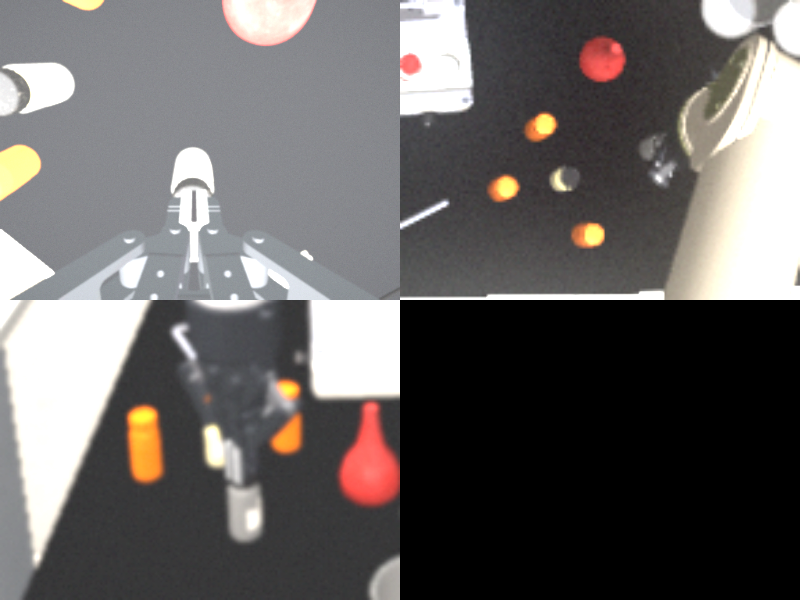

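Run:
```python
from h import *
C=cam('wrist'); o=get_obs(); M=R.from_quat(o['ee_rot']).as_matrix()
for d in (0,.01,.017,.025): print(d,proj(C,o['position']+M@[0,0,d]))
im=cv2.imread('pics/w2.png'); cv2.imwrite('pics/w2c.png',cv2.resize(im[150:300,150:350],(800,600),interpolation=cv2.INTER_CUBIC))
T=cam('top'); print(ray(T,[(376.2,203.2),(372.8,204)],[.064,.03]).round(4))
```

```text
0 [[248.01555946 250.48721945]]
0.01 [[247.98979148 241.02128925]]
0.017 [[247.97333891 234.97724292]]
0.025 [[247.95593637 228.58407661]]
[[ 0.4907 -0.4037  0.064 ]
 [ 0.4913 -0.4023  0.03  ]]
```

View pics/w2c.png

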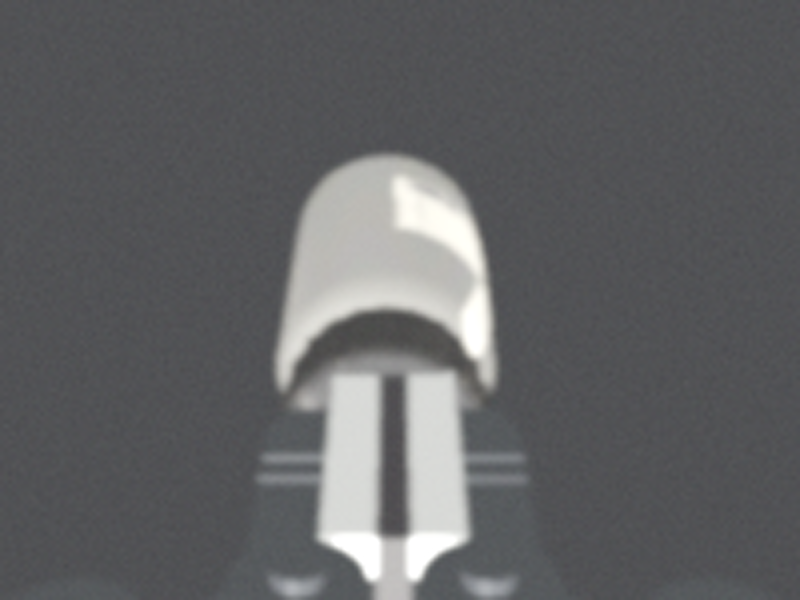

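Run:
```python
from h import *
C=cam('wrist'); o=get_obs(); M=R.from_quat(o['ee_rot']).as_matrix()
ps=o['position']
for z in (0,.002): 
    P=ray(C,[(247.5,150+155/4)],[z])[0]; print(z,(M.T@(P-ps)).round(4))
for dx in (0,.01,.015,.02,.025,.03):
    for nm,r,z in (('base far',.0135,0),('shoulder far',.0135,.045),('capfar',.0115,.05),('captopfar',.0115,.064),('captopnear',-.0115,.064)):
        P=ps+M@[dx+r,0,0]; P[2]=z; print(dx,nm,((proj(C,P)[0]-[150,150])*4).round(0),end=' ')
    print()
```

```text
0 [ 0.0142 -0.0002  0.0524]
0.002 [ 0.0148 -0.0002  0.0504]
0 base far [391. 159.] 0 shoulder far [392. 275.] 0 capfar [392. 307.] 0 captopfar [392. 360.] 0 captopnear [392. 539.] 
0.01 base far [391.  97.] 0.01 shoulder far [392. 199.] 0.01 capfar [392. 230.] 0.01 captopfar [392. 277.] 0.01 captopnear [392. 463.] 
0.015 base far [391.  65.] 0.015 shoulder far [392. 160.] 0.015 capfar [392. 190.] 0.015 captopfar [392. 234.] 0.015 captopnear [392. 424.] 
0.02 base far [391.  32.] 0.02 shoulder far [392. 120.] 0.02 capfar [392. 149.] 0.02 captopfar [392. 190.] 0.02 captopnear [392. 385.] 
0.025 base far [391.  -0.] 0.025 shoulder far [392.  79.] 0.025 capfar [392. 108.] 0.025 captopfar [392. 146.] 0.025 captopnear [392. 344.] 
0.03 base far [391. -34.] 0.03 shoulder far [392.  38.] 0.03 capfar [392.  65.] 0.03 captopfar [392. 100.] 0.03 captopnear [392. 303.]
```

Run:
```python
from h import *
C=cam('side'); o=get_obs(); p=o['position']
for z in (0,.03,.036,.045,.053,.064,.08,.1,.15): print(z,proj(C,[p[0],p[1],z])[0].round(1))
a=cv2.imread('pics/side0.png').astype(int).mean(2); b=cv2.imread('pics/s2.png').astype(int).mean(2)
u=int(proj(C,[p[0],p[1],.05])[0,0])
for v in range(278,322): print(v,a[v,u-8:u+9:2].astype(int),b[v,u-8:u+9:2].astype(int))
print(o['position'],o['joint_pos'],o['ft_force'])
```

```text
0 [217.6 312.5]
0.03 [217.1 301. ]
0.036 [217.  298.7]
0.045 [216.8 295.2]
0.053 [216.6 292. ]
0.064 [216.4 287.6]
0.08 [216.1 281.2]
0.1 [215.7 273. ]
0.15 [214.7 252. ]
278 [174 178 154  77  35  36  35  33  33] [155 132 116  88  51  47  50  46  38]
279 [177 178 152  76  36  34  34  33  34] [159 129 117 112  65  47  50  44  34]
280 [179 177 148  72  36  33  35  34  34] [161 127 119 128  77  47  49  43  33]
281 [178 172 140  69  34  32  34  34  32] [163 124 119 134  82  47  51  44  35]
282 [170 163 134  66  34  32  33  32  35] [157 124 118 135  83  46  50  42  37]
283 [163 156 127  60  35  34  35  32  33] [153 123 116 134  86  49  46  43  34]
284 [157 147 113  54  41  41  36  34  32] [149 122 114 131  87  48  46  44  35]
285 [142 127  87  53  53  51  45  34  33] [137 119 113 131  90  52  45  43  35]
286 [111  92  64  62  63  60  55  39  34] [108 109 113 132  91  53  48  43  37]
287 [70 57 56 67 69 65 60 42 33] [ 70 101 111 131  93  52  51  43  34]
288 [42 38 59 73 71 66 60 46 33] [ 44  95 111 130  93  51  50  42  35]
289 [34 35 59 72 70 66 58 41 33] [ 36  92 111 129  93  50  45  40  
[... 1837 characters left out ...]
04 107 106 106  92  58]
314 [ 34  35  61  96 105 103  96  78  49] [ 32  35  62  95 104 103  96  79  49]
315 [33 35 48 77 94 92 81 58 40] [31 34 47 78 93 93 82 59 38]
316 [34 32 37 55 71 70 60 43 34] [31 34 37 55 72 71 59 42 37]
317 [33 31 31 40 47 47 40 35 33] [32 35 35 37 46 45 42 35 34]
318 [35 36 33 35 35 37 33 36 34] [32 33 33 33 35 35 32 33 35]
319 [36 34 35 35 34 32 33 33 35] [33 33 33 33 33 34 33 32 33]
320 [33 34 34 34 34 32 35 33 35] [33 34 33 34 34 33 32 34 34]
321 [31 35 32 31 31 35 33 34 33] [31 33 32 31 34 35 32 32 33]
[ 0.49251623 -0.4072039   0.05236152] [ 0.8318851   0.52102714 -0.27820819  1.5914975   0.15832799  1.05071955
 -0.1886135 ] [ 0.29034152 -0.09393158  0.24167558]
```

Run:
```python
from h import *
from scipy.optimize import least_squares
W=cam('wrist'); S=cam('side'); o=get_obs(); M=R.from_quat(o['ee_rot']).as_matrix(); p=o['position']
# wrist view: the +x tip edge (x=hw); side view: lowest tip corner (-y side: x=-hw,y=+6mm)
for hw in (0,.005,.011):
    for d in (-.02,-.013,-.006,0,.006,.012,.017):
        print(hw,d,proj(W,p+M@[hw,0,d])[0].round(1),'side',proj(S,[p+M@[-hw,.006,d],p+M@[-hw,-.006,d],p+M@[hw,.006,d]]).round(0).tolist())
```

```text
0 -0.02 [248.1 273. ] side [[218.0, 285.0], [214.0, 283.0], [218.0, 285.0]]
0 -0.013 [248.1 264.5] side [[218.0, 288.0], [214.0, 286.0], [218.0, 288.0]]
0 -0.006 [248.  256.7] side [[218.0, 291.0], [215.0, 289.0], [218.0, 291.0]]
0 0 [248.  250.5] side [[219.0, 293.0], [215.0, 291.0], [219.0, 293.0]]
0 0.006 [248.  244.7] side [[219.0, 296.0], [215.0, 294.0], [219.0, 296.0]]
0 0.012 [248.  239.2] side [[219.0, 298.0], [215.0, 296.0], [219.0, 298.0]]
0 0.017 [248. 235.] side [[219.0, 300.0], [215.0, 298.0], [219.0, 300.0]]
0.005 -0.02 [248.1 262.8] side [[217.0, 286.0], [213.0, 284.0], [220.0, 284.0]]
0.005 -0.013 [248.1 254.7] side [[217.0, 289.0], [213.0, 287.0], [220.0, 287.0]]
0.005 -0.006 [248.  247.2] side [[217.0, 292.0], [213.0, 290.0], [220.0, 290.0]]
0.005 0 [248.  241.2] side [[217.0, 294.0], [213.0, 292.0], [220.0, 292.0]]
0.005 0.006 [248.  235.7] side [[217.0, 297.0], [213.0, 295.0], [220.0, 295.0]]
0.005 0.012 [248.  230.5] side [[217.0, 299.0], [213.0, 297.0], [221.0, 297.0]]
0.005 0.017 [248.  226.4] side [[217.0, 301.0], [213.0, 299.0], [221.0, 299.0]]
0.011 -0.02 [248.1 250.3] side [[214.0, 288.0], [210.0, 285.0], [222.0, 283.0]]
0.011 -0.013 [248.1 242.5] side [[215.0, 290.0], [211.0, 288.0], [222.0, 286.0]]
0.011 -0.006 [248.  235.5] side [[215.0, 293.0], [211.0, 291.0], [222.0, 289.0]]
0.011 0 [248.  229.9] side [[215.0, 296.0], [211.0, 293.0], [222.0, 291.0]]
0.011 0.006 [248.  224.6] side [[215.0, 298.0], [211.0, 296.0], [222.0, 293.0]]
0.011 0.012 [248.  219.7] side [[215.0, 300.0], [211.0, 298.0], [222.0, 296.0]]
0.011 0.017 [248.  215.9] side [[215.0, 302.0], [211.0, 300.0], [223.0, 298.0]]
```

Both views agree that the vial stands untouched and the shut fingertips are just above its cap. The tips are about 11 mm *behind* the reported TCP, not 17 mm ahead of it, so I shift all heights by about 28 mm. I'll open, go 30 mm lower and close.

>>> send_rows --plan '[[[0,0,0,0,0,-0.04,0.6],[0,0,0,0,0,0,0.6],[0,0,0,0,0,0,0.6],[0,0,0,0,0,0,0.6],[0,0,0,0,0,0,0.6],[0,0,0,0,0,0.04,0.6],[0,0,0,0,0,0.05,0.6],[0,0,0,0,0,0.05,0.6],[0,0,0,0,0,0.05,0.6],[0,0,0,0,0,0,0.5],[0,0,0,0,0,0,0.4],[0,0,0,0,0,0,0.2],[0,0,0,0,0,0,0.2],[0,0,0,0,0,0,0.2],[0,0,0,0,0,0,0.2]]]' --squeeze 30

```text
clock: 3.85
position: [0.4926, -0.4074, 0.0225]
ee_rot: [0.906, 0.422, 0.0, 0.0]
ft_force: [0.5, -0.2, -0.3]
grip_width: 0.307
grasp_force: 29.6
```

Run:
```python
from h import *
o=get_obs(); print(o['clock'],o['position'],yaw(o),o['grip_width'],o['grasp_force'],o['ft_force'])
P0=o['position']; 
plan([P0[0],P0[1],.17],50,6)
plan([.58,-.152,.19],92.7,12,p0=np.array([P0[0],P0[1],.17]),psi0=50)
```

```text
3.85 [ 0.49259726 -0.40736643  0.02250851] 49.962281884325876 0.30667540921282166 29.642373919487 [ 0.5286706  -0.23250875 -0.32126472]
rows 6 turn [ 0.0001  0.     -0.0001] shift [-0.000e+00  1.000e-04 -1.229e-01] | mm/row 24.6 deg/row 0.01
rows 12 turn [ 0.      0.     -0.0414] shift [ 0.115  -0.0031 -0.0083] | mm/row 23.1 deg/row 3.56
```

Gripped, with an opening of 26 mm and 30 N. Next I lift and carry the vial over to well_0, with its bottom well above the seated vials.

>>> send_rows --plan '[[[0,0,0,0,0,-0.123,0.2],[0,0,0,0,0,-0.123,0.2],[0,0,0,0,0,-0.123,0.2],[0,0,0,0,0,-0.123,0.2],[0,0,0,0,0,-0.123,0.2],[0,0,0,0,0,-0.123,0.2],[0,0,-0.0414,0.115,-0.003,-0.012,0.2],[0,0,-0.0414,0.115,-0.003,-0.012,0.2],[0,0,-0.0414,0.115,-0.003,-0.012,0.2],[0,0,-0.0414,0.115,-0.003,-0.012,0.2],[0,0,-0.0414,0.115,-0.003,-0.012,0.2],[0,0,-0.0414,0.115,-0.003,-0.012,0.2],[0,0,-0.0414,0.115,-0.003,-0.012,0.2],[0,0,-0.0414,0.115,-0.003,-0.012,0.2],[0,0,-0.0414,0.115,-0.003,-0.012,0.2],[0,0,-0.0414,0.115,-0.003,-0.012,0.2],[0,0,-0.0414,0.115,-0.003,-0.012,0.2],[0,0,-0.0414,0.115,-0.003,-0.012,0.2],[0,0,0,0,0,0,0.2],[0,0,0,0,0,0,0.2]]]'

```text
clock: 5.52
position: [0.5802, -0.1496, 0.199]
ee_rot: [0.689, 0.725, 0.0, 0.0]
ft_force: [0.6, -0.5, -1.0]
grip_width: 0.304
grasp_force: 29.8
```

Run:
```python
from h import *
o=get_obs(); print(o['clock'],o['position'],yaw(o),o['grip_width'],o['grasp_force'],o['ft_force'])
im,C=shot('wrist','w3')
cv2.imwrite('pics/w3b.png',cv2.resize(im,(800,600),interpolation=cv2.INTER_CUBIC))
```

```text
5.5167 [ 0.58015788 -0.14964842  0.19896099] 92.93561375185496 0.3043131245759246 29.784084856510162 [ 0.64904712 -0.54990521 -1.00576323]
```

View pics/w3b.png

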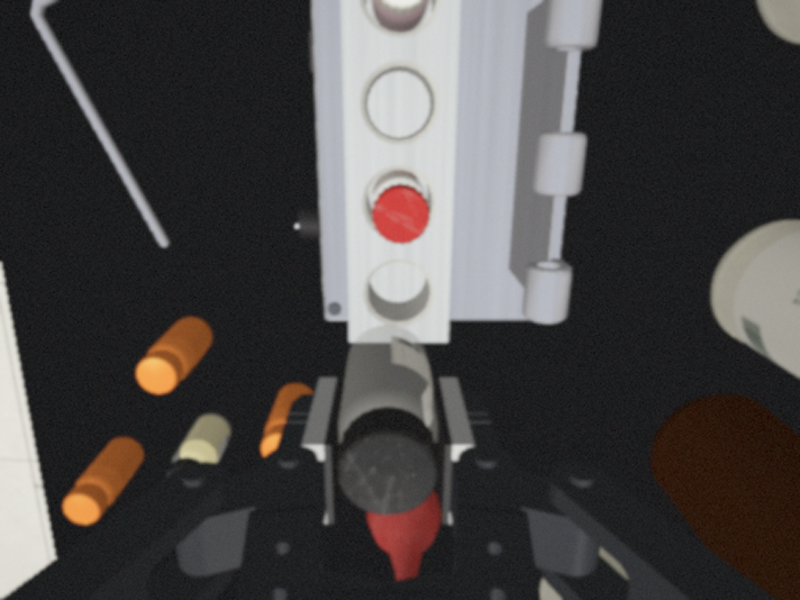

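The wrist view shows well_2's rim at (399,104), well_0's rim at about (399,290) and the red vial_4 cap at (401,214). The held vial's cap is at (388,462) and the bracket knuckles are at (573,22), (561,163) and (549,292).

Run:
```python
from h import *
C=cam('wrist'); s=1.5625; o=get_obs(); M=R.from_quat(o['ee_rot']).as_matrix(); p=o['position']
uv=np.array([(399,104),(399.5,290),(401,214),(388,462),(561,163),(549,292),(573,22)])/s
P=ray(C,uv,[.096,.096,.128,p[2]-.0225+.064,.149,.149,.149]); print(P.round(4))
d=P[0]-P[1]; print('w0-w2',np.linalg.norm(d),'shaker yaw',np.degrees(np.arctan2(-d[0],d[1])))
print('cap in tool',(M.T@(P[3]-p)).round(4))
# base of the held vial visible edge
vb=np.array([(388,330)])/s; print('base far edge in tool',(M.T@(ray(C,vb,[p[2]-.0225])[0]-p)).round(4))
# fit rims automatically: check with model circles
im=cv2.imread('pics/w3.png')
d=P[4]-P[5]; print(np.linalg.norm(d),np.degrees(np.arctan2(-d[0],d[1]))); d=P[6]-P[4]; print(np.linalg.norm(d),np.degrees(np.arctan2(-d[0],d[1])))
```

```text
[[ 0.5806 -0.065   0.096 ]
 [ 0.5855 -0.1512  0.096 ]
 [ 0.5831 -0.1081  0.128 ]
 [ 0.5794 -0.1473  0.2402]
 [ 0.6389 -0.0833  0.149 ]
 [ 0.6416 -0.1321  0.149 ]
 [ 0.6361 -0.0374  0.149 ]]
w0-w2 0.08626692742433956 shaker yaw 3.305520602778006
cap in tool [ 0.0041 -0.0003 -0.0415]
base far edge in tool [ 0.0115 -0.0002  0.0225]
0.04892280606438682 3.136287026654799
0.04592239661541126 3.514679962112236
```

Run:
```python
from h import *
im=cv2.imread('pics/w3.png').astype(int); g=im.mean(2)
print('col 240..256 mean rows 198-345:'); print([(r,int(g[r,245:252].mean())) for r in range(200,332,2)])
for r in (218,225,240,250,262,275,285,295,305): print(r,g[r,205:295:2].astype(int).tolist())
C=cam('wrist'); o=get_obs(); M=R.from_quat(o['ee_rot']).as_matrix(); p=o['position']
for nm,x,d in (('basefar',.0135,.0225),('basefar-3',.0105,.0225),('shoulder far',.0135,-.0225),('capbotfar',.0115,-.0275),('captopfar',.0115,-.0415),('captopnear',-.0115,-.0415),('captopfar+4',.0155,-.0415),('captopnear+4',-.0075,-.0415)): print(nm,proj(C,p+M@[x,0,d])[0].round(1))
```

```text
col 240..256 mean rows 198-345:
[(200, 120), (202, 126), (204, 159), (206, 187), (208, 186), (210, 186), (212, 186), (214, 184), (216, 178), (218, 166), (220, 112), (222, 98), (224, 96), (226, 96), (228, 95), (230, 96), (232, 92), (234, 88), (236, 87), (238, 87), (240, 87), (242, 88), (244, 87), (246, 88), (248, 90), (250, 96), (252, 103), (254, 110), (256, 116), (258, 121), (260, 89), (262, 32), (264, 28), (266, 29), (268, 27), (270, 27), (272, 25), (274, 30), (276, 38), (278, 52), (280, 60), (282, 62), (284, 61), (286, 63), (288, 62), (290, 63), (292, 67), (294, 66), (296, 63), (298, 62), (300, 63), (302, 65), (304, 71), (306, 76), (308, 79), (310, 77), (312, 77), (314, 75), (316, 79), (318, 82), (320, 82), (322, 81), (324, 82), (326, 81), (328, 86), (330, 96)]
218 [27, 32, 30, 30, 27, 33, 29, 30, 44, 148, 191, 187, 179, 177, 180, 177, 175, 177, 176, 177, 174, 173, 168, 146, 136, 117, 99, 107, 140, 170, 172, 175, 188, 193, 194, 196, 196, 196, 194, 197, 187, 107, 35, 31, 28]
225 [32, 34, 26, 20, 29, 29, 32, 30, 31, 68, 95, 96, 96, 95, 92, 93, 91, 91, 88, 90, 90, 87, 92, 128, 140, 14
[... 937 characters left out ...]
 61, 62, 62, 64, 62, 62, 61, 61, 60, 60, 64, 69, 66, 60, 60, 61, 55, 57, 51, 46, 44, 36, 29, 30, 37, 34, 67, 84, 160, 201, 204]
295 [108, 100, 86, 75, 39, 34, 52, 64, 68, 80, 83, 65, 64, 61, 66, 64, 60, 64, 64, 67, 69, 64, 61, 66, 63, 65, 66, 64, 65, 62, 61, 58, 59, 58, 57, 57, 47, 33, 30, 45, 76, 85, 105, 112, 72]
305 [35, 55, 84, 81, 40, 32, 48, 63, 63, 67, 68, 64, 70, 80, 77, 71, 68, 69, 68, 69, 68, 74, 78, 81, 72, 66, 66, 73, 74, 67, 66, 65, 61, 63, 67, 63, 57, 41, 31, 49, 80, 82, 56, 37, 34]
basefar [248.7 207.8]
basefar-3 [248.7 213. ]
shoulder far [249.  248.2]
capbotfar [249.  258.6]
captopfar [249.2 278.4]
captopnear [249.1 330.3]
captopfar+4 [249.2 268.7]
captopnear+4 [249.1 321.7]
```

Run:
```python
from h import *
im=cv2.imread('pics/w3.png').astype(int); g=im.mean(2)
print('v w2',[(r,int(g[r,253:258].mean())) for r in range(36,98)])
print('v w0',[(r,int(g[r,253:258].mean())) for r in range(155,222)])
print('h w2 r66',[(c,int(g[65:68,c].mean())) for c in list(range(215,245))+list(range(268,296))])
print('h w0 r183',[(c,int(g[182:185,c].mean())) for c in list(range(218,246))+list(range(266,292))])
C=cam('wrist')
a=np.radians(3.2); X=np.array([np.cos(a),np.sin(a)]); Y=np.array([-np.sin(a),np.cos(a)])
for nm,c in (('w2',[.5805,-.0642]),('w0',[.5855,-.1520])):
    for r in (.0155,.0175):
        for dr in (X,-X,Y,-Y): print(nm,r,proj(C,[*(c+r*dr),.096 if r>.016 else .094])[0].round(1),end=' ')
        print()
```

```text
v w2 [(36, 213), (37, 212), (38, 208), (39, 204), (40, 200), (41, 191), (42, 169), (43, 145), (44, 145), (45, 172), (46, 201), (47, 213), (48, 216), (49, 216), (50, 216), (51, 216), (52, 216), (53, 216), (54, 216), (55, 216), (56, 216), (57, 216), (58, 216), (59, 216), (60, 216), (61, 216), (62, 216), (63, 216), (64, 217), (65, 217), (66, 217), (67, 216), (68, 217), (69, 217), (70, 217), (71, 217), (72, 217), (73, 217), (74, 217), (75, 217), (76, 217), (77, 217), (78, 217), (79, 217), (80, 217), (81, 217), (82, 217), (83, 217), (84, 218), (85, 216), (86, 212), (87, 198), (88, 173), (89, 172), (90, 188), (91, 198), (92, 206), (93, 213), (94, 215), (95, 215), (96, 215), (97, 216)]
v w0 [(155, 162), (156, 196), (157, 211), (158, 215), (159, 216), (160, 216), (161, 216), (162, 215), (163, 215), (164, 215), (165, 212), (166, 207), (167, 207), (168, 212), (169, 215), (170, 215), (171, 215), (172, 215), (173, 215), (174, 215), (175, 215), (176, 214), (177, 215), (178, 214), (179, 215), (180, 214), (181, 214), (182, 214), (183, 214), (184, 214), (185, 214), (186, 214), (187, 213), (188, 214)
[... 1449 characters left out ...]
, (266, 217), (267, 217), (268, 214), (269, 206), (270, 189), (271, 165), (272, 149), (273, 151), (274, 173), (275, 194), (276, 208), (277, 213), (278, 215), (279, 215), (280, 214), (281, 213), (282, 214), (283, 215), (284, 216), (285, 217), (286, 215), (287, 208), (288, 197), (289, 186), (290, 184), (291, 184)]
w2 0.0155 [277.6  65.1] w2 0.0155 [232.9  65.5] w2 0.0155 [255.2  41.2] w2 0.0155 [255.3  88.5] 
w2 0.0175 [280.7  65. ] w2 0.0175 [229.9  65.5] w2 0.0175 [255.3  37.7] w2 0.0175 [255.4  91.6] 
w0 0.0155 [275.5 185.7] w0 0.0155 [235.5 186. ] w0 0.0155 [255.5 166.4] w0 0.0155 [255.5 204.5] 
w0 0.0175 [278.3 186.4] w0 0.0175 [232.8 186.8] w0 0.0175 [255.5 164.5] w0 0.0175 [255.6 207.8]
```

Run:
```python
from h import *
plan([.585,-.152,.122],93.2,4)
```

```text
rows 4 turn [ 0.      0.0001 -0.0013] shift [-0.001   0.0063  0.0958] | mm/row 19.2 deg/row 0.11
```

Run:
```python
from h import *
o=get_obs(); print(o['clock'],o['position'],yaw(o))
```

```text
5.5667 [ 0.57992277 -0.15144097  0.19867843] 92.759540441027
```

```bash
cat >> h.py <<'E'
def dips(g,a,b):  # print dark dips (position, value) along profile
    x=np.array(g,float); i=[k for k in range(1,len(x)-1) if x[k]<=x[k-1] and x[k]<x[k+1] and x[k]<205]
    return [(a+k,int(x[k])) for k in i]
E
python3 - <<'E'
from h import *
for k in range(2):
    o=get_obs(); print(o['clock'],o['position'].round(4),yaw(o).round(2),o['joint_velocities'].round(3))
    im,C=shot('wrist','w4'); g=im.astype(float).mean(2)
    print('v w2',dips(g[30:100,253:258].mean(1),30,0)); v=g[155:215,253:258].mean(1); print('w0 v',dips(v,155,0),[(155+i,int(v[i])) for i in range(34,56,1)])
    for nm,c in (('w2',[.5803,-.0645]),('w0',[.5848,-.152])):
        print(nm,[proj(C,[c[0],c[1]+s*.0155,.094])[0].round(1).tolist() for s in (1,-1)],[proj(C,[c[0]+s*.0155,c[1],.094])[0].round(1).tolist() for s in (1,-1)])
    print('h w2',dips(g[64:67,215:300].mean(0),215,0),'h w0',dips(g[184:187,215:295].mean(0),215,0))
E
```

```text
5.5667 [ 0.5799 -0.1514  0.1987] 92.76 [ 0.021  0.011  0.027 -0.006  0.003 -0.    -0.004]
v w2 [(41, 138), (86, 173)]
w0 v [(194, 120), (200, 119)] [(189, 212), (190, 202), (191, 173), (192, 137), (193, 122), (194, 120), (195, 120), (196, 121), (197, 121), (198, 120), (199, 119), (200, 119), (201, 121), (202, 132), (203, 159), (204, 183), (205, 193), (206, 201), (207, 207), (208, 206), (209, 197), (210, 190)]
w2 [[256.2, 41.6], [253.8, 88.9]] [[277.2, 66.9], [232.6, 64.6]]
w0 [[255.7, 166.4], [253.5, 204.4]] [[274.6, 186.7], [234.6, 184.9]]
h w2 [(234, 166), (276, 158), (295, 187)] h w0 [(216, 183), (238, 114), (272, 139), (291, 184)]
5.6167 [ 0.5798 -0.1525  0.1984] 92.65 [ 0.013  0.006  0.013 -0.005 -0.001  0.001 -0.002]
v w2 [(39, 136), (84, 180)]
w0 v [(194, 119), (199, 118), (211, 187)] [(189, 200), (190, 170), (191, 135), (192, 121), (193, 120), (194, 119), (195, 120), (196, 122), (197, 121), (198, 120), (199, 118), (200, 121), (201, 135), (202, 163), (203, 184), (204, 194), (205, 202), (206, 209), (207, 211), (208, 206), (209, 197), (210, 190)]
w2 [[256.3, 39.9], [253.9, 87.4]] [[277.4, 65.2], [232.7, 63.0]]
w0 [[256.0, 165.1], [253.9, 203.3]] [[274.9, 185.5], [234.9, 183.7]]
h w2 [(234, 167), (276, 159), (295, 187)] h w0 [(217, 183), (220, 184), (238, 113), (272, 139), (291, 184)]
```

Run:
```python
from h import *
o=get_obs(); print(o['position'],yaw(o)); plan([.5848,-.1509,.122],93.2,4)
```

```text
[ 0.57974261 -0.15299152  0.19834261] 92.5956723661459
rows 4 turn [-0.      0.0001 -0.0018] shift [0.0023 0.0065 0.0954] | mm/row 19.1 deg/row 0.15
```

>>> send_rows --plan '[[[0,0,-0.0018,0.0023,0.0065,0.095,0.2],[0,0,-0.0018,0.0023,0.0065,0.095,0.2],[0,0,-0.0018,0.0023,0.0065,0.095,0.2],[0,0,-0.0018,0.0023,0.0065,0.095,0.2],[0,0,0,0,0,0,0.2],[0,0,0,0,0,0,0.2],[0,0,0,0,0,0,0.2],[0,0,0,0,0,0,0.2],[0,0,0,0,0,0,0.2]]]'

```text
clock: 6.42
position: [0.5857, -0.1502, 0.1237]
ee_rot: [0.687, 0.727, 0.0, 0.001]
ft_force: [0.2, -0.2, -0.4]
grip_width: 0.303
grasp_force: 29.9
```

```bash
python3 - <<'E'
from h import *
o=get_obs(); print(o['clock'],o['position'],yaw(o),R.from_quat(o['ee_rot']).as_matrix()[:,2]); plan([.5848,-.1509,.122],93.2,1)
im,C=shot('wrist','w5'); g=im.astype(float).mean(2)
# where model well_0 rim projects, and the profile of column 255 / row there
for z in (.094,.096): print(z,[proj(C,[.5848+a*.0165,-.1509+b*.0165,z])[0].round(1).tolist() for a,b in ((1,0),(-1,0),(0,1),(0,-1))])
for z in (.094,.096): print('w2',z,[proj(C,[.5803+a*.0165,-.0631+b*.0165,z])[0].round(1).tolist() for a,b in ((1,0),(-1,0),(0,1),(0,-1))])
E
python3 - <<'E'
import cv2,numpy as np
im=cv2.imread('pics/w5.png'); cv2.imwrite('pics/w5b.png',cv2.resize(im[0:330,120:400],(680,800)) if 0 else cv2.resize(im[40:340,90:410],(640,600),interpolation=cv2.INTER_CUBIC))
E
```

```text
6.4167 [ 0.58567917 -0.15022206  0.12366532] 93.26042590379106 [ 1.67283082e-03 -6.65148586e-04 -9.99998380e-01]
rows 1 turn [0.0011 0.0005 0.0007] shift [-0.0031 -0.0046  0.0083] | mm/row 2.0 deg/row 0.12
0.094 [[275.9, 227.8], [217.9, 224.8], [248.6, 199.1], [245.3, 252.1]]
0.096 [[276.2, 229.3], [217.6, 226.3], [248.6, 200.3], [245.3, 253.8]]
w2 0.094 [[281.5, 63.4], [213.9, 59.3], [249.7, 24.2], [245.9, 96.3]]
w2 0.096 [[281.9, 63.3], [213.5, 59.1], [249.8, 23.7], [245.9, 96.5]]
```

View pics/w5b.png

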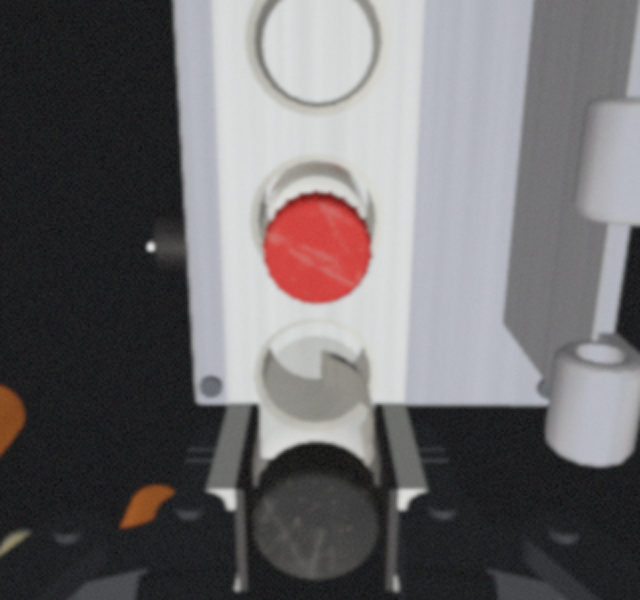

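The rims lie within about 0.5 mm of the model: well_0's edges run from (258,~375) to (373,~375) in the crop, and the vial cap is centred at column 316. I'll lower it.

>>> send_rows --plan '[[[0.001,0,0,-0.003,-0.005,0.01,0.2],[0,0,0,0,0,0,0.2],[0,0,0,0,0,0.03,0.2],[0,0,0,0,0,0.03,0.2],[0,0,0,0,0,0.03,0.2],[0,0,0,0,0,0.03,0.2],[0,0,0,0,0,0.03,0.2],[0,0,0,0,0,0.02,0.2],[0,0,0,0,0,0,0.2],[0,0,0,0,0,0,0.2]]]'

```text
clock: 7.3
position: [0.5845, -0.1508, 0.0905]
ee_rot: [0.687, 0.727, -0.001, 0.001]
ft_force: [-18.5, 1.4, 41.6]
grip_width: 0.303
grasp_force: 51.7
```

Run:
```python
from h import *
o=get_obs(); print(o['clock'],o['position'],yaw(o),o['ft_force'],o['torque'],o['grasp_force'])
```

```text
7.3 [ 0.58452575 -0.15081157  0.0905148 ] 93.2667447838944 [-18.5494493    1.44005369  41.59914138] [0.35787634 4.10647379 0.01641999] 51.658774506649934
```

>>> send_rows --plan '[[[0,0,0,0,0,-0.015,0.2],[0,0,0,0,0,0,0.2],[0,0,0,0,0,0,0.2]]]'

```text
clock: 7.55
position: [0.5845, -0.1507, 0.0907]
ee_rot: [0.687, 0.727, -0.001, 0.0]
ft_force: [-4.4, -0.5, 16.8]
grip_width: 0.305
grasp_force: 38.8
```

Run:
```python
from h import *
o=get_obs(); print(o['clock'],o['position'],yaw(o),o['ft_force'],o['torque'],o['grasp_force'])
M=R.from_quat(o['ee_rot']).as_matrix(); p=o['position']
im,C=shot('wrist','w6'); g=im.astype(float).mean(2); print([(r,int(g[r,245:252].mean())) for r in range(200,340,2)])
for nm,x,d in (('shoulder far',.0135,-.0225),('capbotfar',.0115,-.0275),('captopfar',.0115,-.0415),('captopnear',-.0115,-.0415)): print(nm,proj(C,p+M@[x,0,d])[0].round(1))
g=optics.camera('side'); cv2.imwrite('pics/s6.png',g[:,:,::-1])
S=cam('side'); print([proj(S,[p[0],p[1],z])[0].round(1).tolist() for z in (.064,.096,.128)])
```

```text
7.55 [ 0.58453535 -0.15070853  0.09067633] 93.27793667890572 [-4.41301858 -0.49185082 16.83761184] [0.00560541 1.17047263 0.08348012] 38.83221524374676
[(200, 115), (202, 112), (204, 112), (206, 111), (208, 112), (210, 111), (212, 112), (214, 114), (216, 114), (218, 112), (220, 144), (222, 203), (224, 201), (226, 183), (228, 177), (230, 178), (232, 185), (234, 189), (236, 189), (238, 189), (240, 189), (242, 189), (244, 189), (246, 189), (248, 190), (250, 194), (252, 188), (254, 157), (256, 158), (258, 161), (260, 121), (262, 35), (264, 25), (266, 27), (268, 26), (270, 26), (272, 30), (274, 29), (276, 40), (278, 52), (280, 62), (282, 60), (284, 61), (286, 61), (288, 63), (290, 63), (292, 66), (294, 66), (296, 63), (298, 62), (300, 63), (302, 64), (304, 72), (306, 76), (308, 77), (310, 78), (312, 77), (314, 75), (316, 78), (318, 82), (320, 79), (322, 80), (324, 80), (326, 82), (328, 76), (330, 45), (332, 28), (334, 28), (336, 27), (338, 28)]
shoulder far [249.  248.2]
capbotfar [249.  258.6]
captopfar [249.2 278.4]
captopnear [249.1 330.3]
[[260.7, 233.1], [260.7, 222.2], [260.7, 211.1]]
```

The vial is 28 mm deep in the well and hasn't slipped in the hand. At TCP z = 0.0907 something else stops the hand. The +z and -x force points to the finger linkage meeting the bracket's end knuckle. I'll back off 4 mm and open slightly so the vial drops the last few millimetres inside the well.

>>> send_rows --plan '[[[0,0,0,0,0,-0.026,0.2],[0,0,0,0,0,0,0.2],[0,0,0,0,0,0,0.36],[0,0,0,0,0,0,0.4],[0,0,0,0,0,0,0.42],[0,0,0,0,0,0,0.42],[0,0,0,0,0,0,0.42]]]'

```text
clock: 8.23
position: [0.584, -0.1505, 0.0943]
ee_rot: [0.687, 0.727, -0.001, -0.001]
ft_force: [0.8, 0.4, -0.4]
grip_width: 0.423
grasp_force: 0.0
```

Run:
```python
from h import *
o=get_obs(); print(o['clock'],o['position'],yaw(o),o['ft_force'],o['torque'],o['grasp_force'])
M=R.from_quat(o['ee_rot']).as_matrix(); p=o['position']
im,C=shot('wrist','w7'); g=im.astype(float).mean(2); print([(r,int(g[r,245:252].mean())) for r in range(240,345,2)])
c=[.5848,-.1509]
for nm,r,z in (('capbotfar',.0115,.114),('captopfar',.0115,.128),('captopnear',-.0115,.128)): print(nm,proj(C,[c[0],c[1]+r,z])[0].round(1))
```

```text
8.2333 [ 0.5839606  -0.15045702  0.09430585] 93.28851171587333 [ 0.81138485  0.4144585  -0.35379687] [-0.00752114  0.01516031 -0.00208037] 0.0
[(240, 190), (242, 194), (244, 199), (246, 203), (248, 207), (250, 186), (252, 93), (254, 28), (256, 27), (258, 27), (260, 26), (262, 27), (264, 31), (266, 43), (268, 56), (270, 62), (272, 61), (274, 61), (276, 62), (278, 63), (280, 66), (282, 67), (284, 64), (286, 64), (288, 62), (290, 65), (292, 68), (294, 74), (296, 76), (298, 76), (300, 74), (302, 76), (304, 78), (306, 82), (308, 83), (310, 84), (312, 85), (314, 83), (316, 59), (318, 29), (320, 29), (322, 28), (324, 28), (326, 29), (328, 29), (330, 30), (332, 28), (334, 28), (336, 28), (338, 29), (340, 25), (342, 28), (344, 28)]
capbotfar [252.4 250.3]
captopfar [252.8 268. ]
captopnear [249.2 317.7]
```

The cap's edges are at rows 252, 267 and 316 against 250, 268 and 318 predicted for a seated vial, so vial one is down. Now for vial two, the cream one.

Run:
```python
from h import *
T=cam('top'); print(ray(T,[(342.2,215.4)],[.064]))
o=get_obs(); p=o['position'].copy(); plan([p[0],p[1],.17],93.2,4); p[2]=.17
plan([.459,-.294,.16],60,9,p0=p,psi0=93.2)
```

```text
[[ 0.4543825 -0.2927285  0.064    ]]
rows 4 turn [-0.0003 -0.      0.0003] shift [ 0.     -0.0001 -0.0945] | mm/row 18.9 deg/row 0.03
rows 9 turn [0.     0.     0.0429] shift [-0.0933 -0.0528  0.0056] | mm/row 21.5 deg/row 3.69
```

>>> send_rows --plan '[[[0,0,0,0,0,-0.0945,0.42],[0,0,0,0,0,-0.0945,0.42],[0,0,0,0,0,-0.0945,0.42],[0,0,0,0,0,-0.0945,0.6],[0,0,0.0429,-0.093,-0.053,0.006,0.6],[0,0,0.0429,-0.093,-0.053,0.006,0.6],[0,0,0.0429,-0.093,-0.053,0.006,0.6],[0,0,0.0429,-0.093,-0.053,0.006,0.6],[0,0,0.0429,-0.093,-0.053,0.006,0.6],[0,0,0.0429,-0.093,-0.053,0.006,0.6],[0,0,0.0429,-0.093,-0.053,0.006,0.6],[0,0,0.0429,-0.093,-0.053,0.006,0.6],[0,0,0.0429,-0.093,-0.053,0.006,0.6],[0,0,0,0,0,0,0.6],[0,0,0,0,0,0,0.6],[0,0,0,0,0,0,0.6],[0,0,0,0,0,0,0.6],[0,0,0,0,0,0,0.6]]]'

```text
clock: 9.78
position: [0.4598, -0.2929, 0.1597]
ee_rot: [0.865, 0.501, -0.0, -0.0]
ft_force: [0.1, -0.1, -0.3]
grip_width: 0.6
grasp_force: 0.0
```

Run:
```python
from h import *
o=get_obs(); print(o['clock'],o['position'],yaw(o))
im,C=shot('wrist','w8'); g=im.astype(float).mean(2)
for q in ([.4583,-.296],[.456,-.293]):
    print(q,proj(C,[[*q,.064],[*q,0]]).round(1).tolist())
u,v=proj(C,[.4583,-.295,.064])[0].astype(int)
# print a coarse brightness map around the vial
for r in range(v-48,v+30,3): print(r,' '.join('%3d'%x for x in g[r,u-36:u+37:3]))
print('cols',u-36)
```

```text
9.7833 [ 0.45983771 -0.29289831  0.15965392] 60.18865940394572
[0.4583, -0.296] [[248.4, 192.8], [248.3, 170.2]]
[0.456, -0.293] [[243.8, 190.9], [244.5, 168.7]]
143  29  18  28  28  26  24  29  25  23  26  22  19  22  22  23  24  26  28  24  27  21  24  25  30  24
146  25  24  22  26  25  23  24  27  25  25  23  23  25  26  21  22  19  27  25  27  29  28  29  23  30
149  21  28  21  27  25  30  25  22  23  25  28  27  26  20  25  24  27  26  26  27  22  29  22  24  26
152  21  27  26  26  26  29  20  25  27  30  23  25  26  26  24  23  26  22  25  25  26  31  25  22  23
155  27  28  23  26  23  24  27  26  21  26  41  54  60  49  34  26  26  26  26  27  24  22  26  27  21
158  24  30  27  26  24  24  24  26  32  70 105 113 116 110  94  51  27  25  28  25  25  26  28  23  27
161  25  26  30  29  26  29  15  27  73 111 117 116 117 117 115 102  49  28  23  15  25  29  24  22  27
164  26  24  24  29  20  29  27  47 112 114 119 125 126 121 116 111  77  27  26  23  28  23  22  28  30
167  24  22  27  27  25  21  27  71 119 138 162 167 167 166 153 121  93  44  23  25  27  18  21  25  25
17
[... 1074 characters left out ...]
 49  56  58  56  56  61  59  56  27  23  26  25  29  23  29  23  26
203  20  23  22  22  27  27  26  28  26  39  54  56  57  58  52  34  26  27  27  25  27  23  23  32  26
206  22  28  26  25  24  19  28  23  27  30  25  28  35  29  29  20  28  27  23  22  26  19  27  26  22
209  27  24  23  22  17  21  26  21  28  21  25  32  29  20  27  26  26  24  22  22  20  21  23  25  26
212  24  26  21  23  26  27  19  26  27  18  24  29  24  25  18  25  26  27  21  25  18  29  22  20  25
215  37  25  22  21  24  24  26  24  21  29  24  23  30  26  25  26  25  16  23  21  26  22  25  27  23
218  62  29  15  26  23  24  27  23  23  24  24  28  23  20  29  26  21  26  26  21  21  30  13  30  23
cols 211
```

Run:
```python
from h import *
C=cam('wrist'); o=get_obs(); print(o['position'])
P=ray(C,[(246.7,191.2)],[.064])[0]; print(P)
print('base far edge check', proj(C,P-[0,0,.064]+R.from_quat(o['ee_rot']).as_matrix()@[.0135,0,0])[0], 'seen row ~155')
plan([P[0],P[1],.16],60.19,1); plan([P[0],P[1],.0255],60.19,1)
```

```text
[ 0.45977601 -0.29301353  0.15963798]
[ 0.45774072 -0.29441152  0.064     ]
base far edge check [246.92103108 154.63184879] seen row ~155
rows 1 turn [-0.0007  0.0003 -0.0002] shift [-0.0111 -0.0054 -0.0018] | mm/row 2.5 deg/row 0.07
rows 1 turn [-0.0007  0.0003 -0.0002] shift [-0.0108 -0.0046  0.6707] | mm/row 134.2 deg/row 0.07
```

Consistent with the base edge. Descend and grip.

>>> send_rows --plan '[[[0,0,0,-0.011,-0.005,0.05,0.6],[0,0,0,0,0,0.12,0.6],[0,0,0,0,0,0.12,0.6],[0,0,0,0,0,0.12,0.6],[0,0,0,0,0,0.1,0.6],[0,0,0,0,0,0.1,0.6],[0,0,0,0,0,0.06,0.6],[0,0,0,0,0,0,0.6],[0,0,0,0,0,0,0.6],[0,0,0,0,0,0,0.5],[0,0,0,0,0,0,0.4],[0,0,0,0,0,0,0.2],[0,0,0,0,0,0,0.2],[0,0,0,0,0,0,0.2],[0,0,0,0,0,0,0.2],[0,0,0,0,0,0,0.2]]]'

```text
clock: 11.17
position: [0.4578, -0.2955, 0.0268]
ee_rot: [0.866, 0.501, -0.0, 0.001]
ft_force: [-1.2, -0.2, 6.3]
grip_width: 0.301
grasp_force: 29.4
```

Run:
```python
from h import *
o=get_obs(); print(o['clock'],o['position'],yaw(o),o['grip_width'],o['grasp_force'],o['ft_force'])
P0=o['position'].copy(); plan([P0[0],P0[1],.17],60,6); P0[2]=.17
plan([.5803,-.0631,.19],93.2,13,p0=P0,psi0=60)
```

```text
11.1667 [ 0.45777929 -0.29552004  0.02677849] 60.10082506578165 0.3013242471922867 29.409130811691284 [-1.18304813 -0.16369822  6.29708512]
rows 6 turn [0.0001 0.0001 0.0002] shift [-1.000e-04  1.000e-04 -1.194e-01] | mm/row 23.9 deg/row 0.02
rows 13 turn [ 0.      0.     -0.0297] shift [ 0.0998  0.0233 -0.0077] | mm/row 20.6 deg/row 2.55
```

>>> send_rows --plan '[[[0,0,0,0,0,-0.132,0.2],[0,0,0,0,0,-0.132,0.2],[0,0,0,0,0,-0.132,0.2],[0,0,0,0,0,-0.132,0.2],[0,0,0,0,0,-0.132,0.2],[0,0,0,0,0,-0.132,0.2],[0,0,-0.0297,0.1,0.023,0,0.2],[0,0,-0.0297,0.1,0.023,0,0.2],[0,0,-0.0297,0.1,0.023,0,0.2],[0,0,-0.0297,0.1,0.023,0,0.2],[0,0,-0.0297,0.1,0.023,0,0.2],[0,0,-0.0297,0.1,0.023,0,0.2],[0,0,-0.0297,0.1,0.023,0,0.2],[0,0,-0.0297,0.1,0.023,0,0.2],[0,0,-0.0297,0.1,0.023,0,0.2],[0,0,-0.0297,0.1,0.023,0,0.2],[0,0,-0.0297,0.1,0.023,0,0.2],[0,0,-0.0297,0.1,0.023,0,0.2],[0,0,-0.0297,0.1,0.023,0,0.2]]]'

```text
clock: 12.75
position: [0.5794, -0.0598, 0.1839]
ee_rot: [0.685, 0.729, -0.001, -0.0]
ft_force: [0.3, 0.1, -0.4]
grip_width: 0.301
grasp_force: 29.6
```

>>> send_rows --plan '[[[0,0,0,0,0,0,0.2],[0,0,0,0,0,0,0.2],[0,0,0,0,0,0,0.2],[0,0,0,0,0,0,0.2],[0,0,0,0,0,0,0.2],[0,0,0,0,0,0,0.2]]]'

```text
clock: 13.25
position: [0.5788, -0.0626, 0.1838]
ee_rot: [0.687, 0.727, -0.001, -0.0]
ft_force: [-0.6, -0.0, -0.1]
grip_width: 0.304
grasp_force: 29.6
```

Run:
```python
from h import *
o=get_obs(); p=o['position'];M=R.from_quat(o['ee_rot']).as_matrix(); print(o['clock'],p,yaw(o),o['grip_width'],o['grasp_force'],o['ft_force'])
im,C=shot('wrist','w9'); g=im.astype(float).mean(2)
print('cap in hand',[(r,int(g[r,245:252].mean())) for r in range(250,335,2)])
for nm,x,z in (('capbotfar',.0115,.05),('captopfar',.0115,.064),('captopnear',-.0115,.064)): print(nm,proj(C,p+M@[x,0,.0268-z])[0].round(1))
for z in (.094,.096): print('w2',z,[proj(C,[.5803+a*.0165,-.0631+b*.0165,z])[0].round(1).tolist() for a,b in ((1,0),(-1,0),(0,1),(0,-1))])
c,r=proj(C,[.5803,-.0631,.096])[0].astype(int)
print('h',c-40,g[r-1:r+2,c-40:c+41].mean(0).astype(int).tolist()); print('v',r-45,g[r-45:r+40,c-2:c+3].mean(1).astype(int).tolist())
plan([.5803,-.0631,.13],93.2,4)
```

```text
13.25 [ 0.57882711 -0.06260979  0.18380657] 93.20669828269338 0.30358101317560326 29.607582092285156 [-0.58922633 -0.03359723 -0.08586155]
cap in hand [(250, 202), (252, 203), (254, 139), (256, 35), (258, 30), (260, 28), (262, 27), (264, 27), (266, 29), (268, 38), (270, 51), (272, 59), (274, 63), (276, 63), (278, 63), (280, 64), (282, 66), (284, 65), (286, 64), (288, 63), (290, 63), (292, 62), (294, 63), (296, 64), (298, 62), (300, 64), (302, 64), (304, 66), (306, 66), (308, 70), (310, 69), (312, 66), (314, 64), (316, 64), (318, 64), (320, 65), (322, 70), (324, 73), (326, 74), (328, 76), (330, 81), (332, 80), (334, 64)]
capbotfar [249.  253.3]
captopfar [249.1 271.9]
captopnear [249.1 322.6]
w2 0.094 [[273.0, 193.0], [228.1, 190.6], [251.9, 170.1], [249.3, 212.6]]
w2 0.096 [[273.2, 193.9], [227.9, 191.5], [251.9, 170.8], [249.3, 213.6]]
h 210 [185, 185, 185, 185, 187, 190, 195, 206, 215, 218, 221, 220, 219, 218, 218, 216, 214, 205, 193, 180, 159, 132, 117, 114, 119, 129, 152, 179, 200, 211, 217, 219, 219, 218, 215, 214, 214, 214, 215, 217, 220, 221, 220, 219, 218, 218, 218, 217, 216, 216, 217, 217, 214, 209, 197, 179, 162, 149, 143, 142, 144, 155, 179, 200, 211, 214, 217, 217, 215, 215, 216, 218, 218, 217, 214, 209, 201, 192, 190, 191, 190]
v 147 [239, 238, 239, 239, 239, 239, 239, 239, 239, 239, 237, 231, 220, 215, 216, 216, 217, 216, 217, 217, 217, 216, 213, 208, 208, 214, 217, 218, 218, 218, 218, 218, 218, 218, 218, 218, 219, 219, 219, 218, 219, 219, 219, 219, 218, 219, 218, 219, 219, 216, 203, 168, 135, 124, 123, 123, 124, 127, 132, 133, 131, 129, 129, 129, 128, 129, 129, 130, 128, 129, 129, 130, 129, 128, 129, 129, 129, 129, 130, 129, 129, 130, 130, 131, 138]
rows 4 turn [-0.0002  0.0001  0.0001] shift [-0.0009  0.0018  0.0673] | mm/row 13.5 deg/row 0.02
```

>>> send_rows --plan '[[[0,0,0,-0.005,0.009,0.05,0.2],[0,0,0,0,0,0.06,0.2],[0,0,0,0,0,0.06,0.2],[0,0,0,0,0,0.06,0.2],[0,0,0,0,0,0.06,0.2],[0,0,0,0,0,0,0.2],[0,0,0,0,0,0,0.2],[0,0,0,0,0,0,0.2],[0,0,0,0,0,0,0.2],[0,0,0,0,0,0,0.2]]]'

```text
clock: 14.13
position: [0.5809, -0.0627, 0.1263]
ee_rot: [0.687, 0.727, -0.0, -0.0]
ft_force: [0.0, -0.4, 0.9]
grip_width: 0.304
grasp_force: 29.7
```

Run:
```python
from h import *
o=get_obs(); p=o['position']; print(o['clock'],p,yaw(o),o['ft_force'])
plan([.5806,-.0633,.0945],93.2,1)
```

```text
14.1333 [ 0.58094607 -0.06265812  0.12632415] 93.28852388744782 [ 0.04497936 -0.42495152  0.86440439]
rows 1 turn [-0.0005  0.0002  0.001 ] shift [-0.0031 -0.0018  0.1591] | mm/row 31.8 deg/row 0.1
```

>>> send_rows --plan '[[[0,0,0,-0.003,-0.002,0.014,0.2],[0,0,0,0,0,0.03,0.2],[0,0,0,0,0,0.03,0.2],[0,0,0,0,0,0.03,0.2],[0,0,0,0,0,0.03,0.2],[0,0,0,0,0,0.02,0.2],[0,0,0,0,0,0,0.2],[0,0,0,0,0,0,0.2],[0,0,0,0,0,0,0.2]]]'

```text
clock: 14.88
position: [0.5803, -0.0632, 0.0951]
ee_rot: [0.687, 0.727, -0.001, -0.001]
ft_force: [0.3, -0.7, -0.1]
grip_width: 0.305
grasp_force: 29.7
```

Run:
```python
from h import *
o=get_obs(); p=o['position']; print(o['clock'],p,yaw(o),o['ft_force'],o['torque'],o['grasp_force'])
```

```text
14.8833 [ 0.58025675 -0.0632373   0.0950953 ] 93.28433374320055 [ 0.30264598 -0.66375347 -0.13150713] [-0.03351761  0.01928564 -0.00656654] 29.69431310892105
```

No contact force. Bottom at z = 0.068, well inside the well; release.

>>> send_rows --plan '[[[0,0,0,0,0,0,0.36],[0,0,0,0,0,0,0.4],[0,0,0,0,0,0,0.42],[0,0,0,0,0,0,0.42],[0,0,0,0,0,0,0.42]]]'

```text
clock: 15.3
position: [0.5803, -0.0633, 0.0951]
ee_rot: [0.687, 0.727, -0.001, -0.0]
ft_force: [-0.0, -0.6, -0.3]
grip_width: 0.423
grasp_force: 0.0
```

Run:
```python
from h import *
o=get_obs(); p=o['position']; print(o['clock'],p,yaw(o),o['ft_force'],o['grasp_force'],o['grip_width'])
im,C=shot('wrist','w10'); g=im.astype(float).mean(2); print([(r,int(g[r,245:252].mean())) for r in range(240,345,2)])
c=[.5803,-.0631]
for nm,r,z in (('capbotfar',.0115,.114),('captopfar',.0115,.128),('captopnear',-.0115,.128)): print(nm,proj(C,[c[0],c[1]+r,z])[0].round(1))
q=p.copy(); plan([q[0],q[1],.2],93.2,5); q[2]=.2
a=np.radians(-23); g0=np.array([.488,.290])
plan([.488,.285,.17],67,15,p0=q,psi0=93.2)
T=cam('top'); t=cv2.imread('pics/top0.png')[170:250,115:205]; cv2.imwrite('pics/plate.png',cv2.resize(t,(790,600),interpolation=cv2.INTER_CUBIC))
```

```text
15.3 [ 0.58030157 -0.06328678  0.09511032] 93.28767047037837 [-0.03934962 -0.57928671 -0.28601532] 0.0 0.4226242896467879
[(240, 184), (242, 189), (244, 194), (246, 198), (248, 199), (250, 138), (252, 33), (254, 28), (256, 25), (258, 25), (260, 26), (262, 29), (264, 41), (266, 53), (268, 60), (270, 61), (272, 60), (274, 62), (276, 64), (278, 65), (280, 63), (282, 63), (284, 63), (286, 63), (288, 62), (290, 63), (292, 63), (294, 63), (296, 63), (298, 63), (300, 64), (302, 70), (304, 69), (306, 65), (308, 64), (310, 63), (312, 74), (314, 159), (316, 202), (318, 203), (320, 203), (322, 203), (324, 204), (326, 206), (328, 211), (330, 214), (332, 218), (334, 221), (336, 217), (338, 148), (340, 62), (342, 58), (344, 58)]
capbotfar [250.5 248. ]
captopfar [250.7 265.4]
captopnear [247.3 315. ]
rows 5 turn [-0.0002  0.      0.0002] shift [ 0.000e+00 -1.000e-04 -1.049e-01] | mm/row 21.0 deg/row 0.02
rows 15 turn [0.     0.     0.0203] shift [ 0.1108 -0.049   0.01  ] | mm/row 24.3 deg/row 1.75
```

Both vials are seated: the cap edges are at 250, 264 and 313, the same pattern as the first. Now to the plate.

>>> send_rows --plan '[[[0,0,0,0,0,-0.105,0.42],[0,0,0,0,0,-0.105,0.42],[0,0,0,0,0,-0.105,0.42],[0,0,0,0,0,-0.105,0.42],[0,0,0,0,0,-0.105,0.5],[0,0,0.0203,0.111,-0.049,0.01,0.5],[0,0,0.0203,0.111,-0.049,0.01,0.5],[0,0,0.0203,0.111,-0.049,0.01,0.5],[0,0,0.0203,0.111,-0.049,0.01,0.5],[0,0,0.0203,0.111,-0.049,0.01,0.5],[0,0,0.0203,0.111,-0.049,0.01,0.5],[0,0,0.0203,0.111,-0.049,0.01,0.5],[0,0,0.0203,0.111,-0.049,0.01,0.5],[0,0,0.0203,0.111,-0.049,0.01,0.5],[0,0,0.0203,0.111,-0.049,0.01,0.5],[0,0,0.0203,0.111,-0.049,0.01,0.5],[0,0,0.0203,0.111,-0.049,0.01,0.5],[0,0,0.0203,0.111,-0.049,0.01,0.5],[0,0,0.0203,0.111,-0.049,0.01,0.5],[0,0,0.0203,0.111,-0.049,0.01,0.5]]]'

```text
clock: 17.02
position: [0.4874, 0.2866, 0.1701]
ee_rot: [0.834, 0.552, -0.001, -0.0]
ft_force: [0.1, -0.9, 1.5]
grip_width: 0.499
grasp_force: 0.0
```

>>> send_rows --plan '[[[0,0,0,0,0,0,0.5],[0,0,0,0,0,0,0.5],[0,0,0,0,0,0,0.5],[0,0,0,0,0,0,0.5],[0,0,0,0,0,0,0.5],[0,0,0,0,0,0,0.5],[0,0,0,0,0,0,0.5]]]'

```text
clock: 17.6
position: [0.488, 0.2848, 0.1702]
ee_rot: [0.834, 0.552, -0.001, -0.0]
ft_force: [0.4, 0.0, 0.4]
grip_width: 0.495
grasp_force: 0.0
```

Run:
```python
from h import *
o=get_obs(); p=o['position']; print(o['clock'],p,yaw(o),o['ft_force'],o['grip_width'])
np.save('pose11.npy',np.r_[o['position'],o['ee_rot']])
im,C=shot('wrist','w11'); cv2.imwrite('pics/w11b.png',cv2.resize(im,(800,600),interpolation=cv2.INTER_CUBIC))
```

```text
17.6 [0.48797348 0.28484308 0.17023025] 67.06011384804906 [0.35277656 0.0055929  0.43939265] 0.4951859605215596
```

View pics/w11b.png

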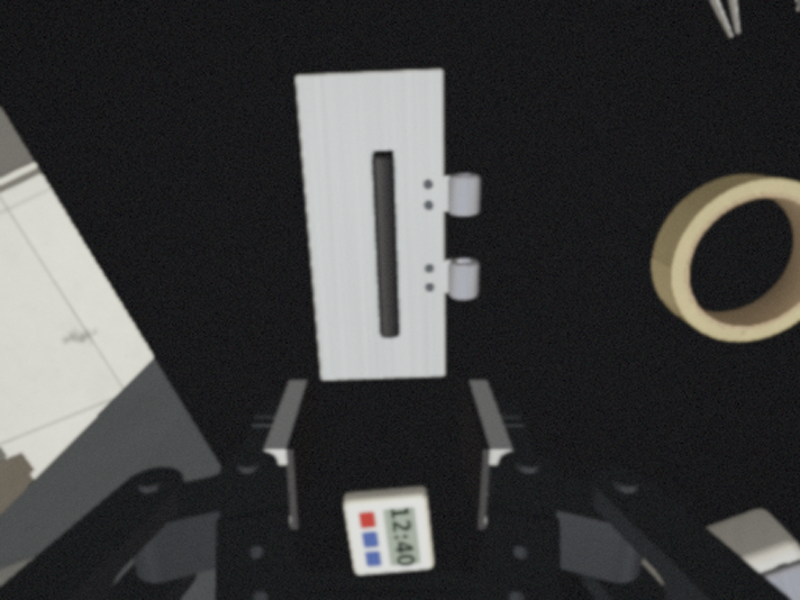

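The plate's corners are at (295,75), (443,69), (446,377) and (320,381), with the handle from (383,152) to (389,337) and the knuckles at (464,195) and (463,279). The timer is at (390,530).

```bash
cat > fit.py <<'E'
from h import *
from scipy.optimize import least_squares
def place(q,P): c,s=np.cos(q[2]),np.sin(q[2]); P=np.atleast_2d(P); return np.c_[q[0]+c*P[:,0]-s*P[:,1],q[1]+s*P[:,0]+c*P[:,1],P[:,2]]
def fitpose(C,P,uv,q0): 
    r=least_squares(lambda q:(proj(C,place(q,P))-uv).ravel(),q0,loss='soft_l1'); return r.x,r.fun.reshape(-1,2)
E
python3 - <<'E'
from fit import *
L=np.load('pose11.npy'); C=cam('wrist',dict(position=L[:3],ee_rot=L[3:]))
im=cv2.imread('pics/w11.png'); g=cv2.cvtColor(im,cv2.COLOR_BGR2GRAY)
uv=np.array([(295,75),(443,69),(446,377),(320,381)],float)/1.5625-.18
uv=cv2.cornerSubPix(g,uv.astype('float32').reshape(-1,1,2),(4,4),(-1,-1),(3,50,.01)).reshape(-1,2); print(uv*1.5625)
P=np.array([(-40,92,5),(40,92,5),(40,-92,5),(-40,-92,5)])/1e3
q,res=fitpose(C,P,uv,[.488,.29,np.radians(-23)]); print(q,np.degrees(q[2])); print(res.round(2))
ck=np.array([(6,39,38),(6,-39,38),(51,25,18),(51,-25,18),(51,36,9),(51,-36,9)])/1e3
print((proj(C,place(q,ck))*1.5625).round(0))
gp=place(q,[[.006,0,.031]])[0]; print('grip',gp)
plan([gp[0],gp[1],.17],90+np.degrees(q[2]),4); plan([gp[0],gp[1],.09],90+np.degrees(q[2]),4)
E
```

```text
[[294.341    74.73403]
 [442.26193  68.31537]
 [444.58746 375.2445 ]
 [320.51505 379.6807 ]]
[ 0.48620564  0.29861556 -0.36125954] -20.69864689379106
[[ 0.1   0.03]
 [-0.12  0.11]
 [-0.32 -0.09]
 [ 0.34 -0.14]]
[[383. 177.]
 [389. 319.]
 [465. 196.]
 [464. 282.]
 [463. 174.]
 [462. 295.]]
grip [0.49181835 0.29649484 0.031     ]
rows 4 turn [-0.0002  0.0001 -0.0065] shift [ 0.0152 -0.0009  0.0003] | mm/row 3.0 deg/row 0.56
rows 4 turn [-0.0002  0.0001 -0.0065] shift [ 0.0152 -0.0008  0.1003] | mm/row 20.3 deg/row 0.56
```

>>> send_rows --plan '[[[0,0,-0.0065,0.0152,-0.001,0.1,0.4],[0,0,-0.0065,0.0152,-0.001,0.1,0.4],[0,0,-0.0065,0.0152,-0.001,0.1,0.4],[0,0,-0.0065,0.0152,-0.001,0.1,0.4],[0,0,0,0,0,0.1,0.4],[0,0,0,0,0,0,0.4],[0,0,0,0,0,0,0.4],[0,0,0,0,0,0,0.4],[0,0,0,0,0,0,0.4]]]'

```text
clock: 18.4
position: [0.4921, 0.2974, 0.0717]
ee_rot: [0.822, 0.569, 0.0, -0.0]
ft_force: [0.8, -0.1, -0.0]
grip_width: 0.398
grasp_force: 0.0
```

Run:
```python
from fit import *
o=get_obs(); p=o['position']; print(o['clock'],p,yaw(o),o['ft_force'])
im,C=shot('wrist','w12'); np.save('pose12.npy',np.r_[o['position'],o['ee_rot']])
q=[.4862,.2986,-.36126]; g=cv2.cvtColor(im,cv2.COLOR_BGR2GRAY)
P=np.array([(-40,92,5),(40,92,5),(51,25,18),(51,-25,18)])/1e3; print(proj(C,place(q,P)).round(1))
uv=proj(C,place(q,P[:2])).astype('float32'); print(cv2.cornerSubPix(g,uv.reshape(-1,1,2),(5,5),(-1,-1),(3,50,.01)).reshape(-1,2))
plan([.4918,.2965,.003],69.3,1)
```

```text
18.4 [0.49213772 0.29743732 0.0716514 ] 69.33378647214705 [ 0.75323984 -0.08249412 -0.01491409]
[[169.8  56.8]
 [306.3  56.9]
 [321.8 173. ]
 [316.6 246.2]]
[[169.92674   56.609333]
 [306.08286   56.783497]]
rows 1 turn [ 0.0002 -0.0006  0.0004] shift [-4.900e-03 -1.000e-04  3.428e-01] | mm/row 68.6 deg/row 0.06
```

>>> send_rows --plan '[[[0,0,0,-0.005,0,0.06,0.4],[0,0,0,0,0,0.08,0.4],[0,0,0,0,0,0.08,0.4],[0,0,0,0,0,0.06,0.4],[0,0,0,0,0,0.04,0.4],[0,0,0,0,0,0.02,0.4],[0,0,0,0,0,0,0.4],[0,0,0,0,0,0,0.4],[0,0,0,0,0,0,0.4]]]'

```text
clock: 19.2
position: [0.4913, 0.2964, 0.0028]
ee_rot: [0.822, 0.569, -0.0, -0.0]
ft_force: [0.3, -0.3, -0.1]
grip_width: 0.4
grasp_force: 0.0
```

>>> send_rows --plan '[[[0,0,0,0,0,0,0.2],[0,0,0,0,0,0,0.1],[0,0,0,0,0,0,0.0],[0,0,0,0,0,0,0.0],[0,0,0,0,0,0,0.0],[0,0,0,0,0,0,0.0],[0,0,0,0,0,0,0.0]]]' --squeeze 80

```text
clock: 19.78
position: [0.4913, 0.2964, 0.0028]
ee_rot: [0.822, 0.569, -0.0, -0.0]
ft_force: [-0.5, -1.9, 5.4]
grip_width: 0.126
grasp_force: 78.6
```

Run:
```python
from fit import *
o=get_obs(); p=o['position']; print(o['clock'],p,yaw(o),R.from_quat(o['ee_rot']).as_matrix()[:,2],o['ft_force'],o['grip_width'],o['grasp_force'])
```

```text
19.7833 [0.49132183 0.29635608 0.00283688] 69.34573364013872 [-4.30192812e-04  2.79843784e-04 -9.99999868e-01] [-0.50285745 -1.87157086  5.3630503 ] 0.1262958226987888 78.61811757087708
```

>>> send_rows --plan '[[[0,0,0,0,0,-0.03,0],[0,0,0,0,0,-0.06,0],[0,0,0,0,0,-0.1,0],[0,0,0,0,0,-0.1,0],[0,0,0,0,0,-0.1,0],[0,0,0,0,0,-0.1,0],[0,0,0,0,0,-0.1,0],[0,0,0,0,0,-0.1,0],[0,0,0,0,0,-0.1,0],[0,0,0,0,0,-0.1,0],[0,0,0,0,0,-0.06,0],[0,0,0,0,0,0,0],[0,0,0,0,0,0,0],[0,0,0,0,0,0,0],[0,0,0,0,0,0,0],[0,0,0,0,0,0,0],[0,0,0,0,0,0,0]]]'

```text
clock: 21.2
position: [0.4909, 0.2959, 0.1913]
ee_rot: [0.822, 0.569, -0.001, -0.001]
ft_force: [-0.5, 0.5, -2.6]
grip_width: 0.127
grasp_force: 78.2
```

Run:
```python
from fit import *
o=get_obs(); p=o['position']; print(o['clock'],p,yaw(o),R.from_quat(o['ee_rot']).as_matrix()[:,2],o['ft_force'],o['torque'],o['grip_width'],o['grasp_force'])
im,C=shot('wrist','w13'); g=cv2.cvtColor(im,cv2.COLOR_BGR2GRAY)
q0=[.4862+p[0]-.4913,.2986+p[1]-.2964,-.36126]; z0=p[2]-.0028
P=np.array([(-40,92,5),(40,92,5)])/1e3+[0,0,z0]
uv=proj(C,place(q0,P)); print('pred',uv.round(2).tolist())
s=cv2.cornerSubPix(g,uv.astype('float32').reshape(-1,1,2),(6,6),(-1,-1),(3,50,.01)).reshape(-1,2); print('seen',s.round(2).tolist())
w=ray(C,s,[z0+.005]*2); d=w[0]-w[1]; print(w,np.linalg.norm(d),'yaw',np.degrees(np.arctan2(-d[1],-d[0])), 'tool yaw',yaw(o))
M=R.from_quat(o['ee_rot']).as_matrix(); print('corners in tool',((w-p)@M).round(4))
```

```text
21.2 [0.49085713 0.29590972 0.1912877 ] 69.3544896119585 [-2.68079038e-03 -6.19339776e-04 -9.99996215e-01] [-0.45158017  0.49953537 -2.58769157] [-0.01661376  0.00248316 -0.00931932] 0.1273133766577022 78.15767884254456
pred [[133.37, 44.87], [336.01, 44.95]]
seen [[132.0399932861328, 44.81999969482422], [332.9700012207031, 44.36000061035156]]
[[0.48037118 0.39851273 0.1934877 ]
 [0.55463011 0.37066256 0.1934877 ]] 0.07930964732803929 yaw -20.55811984048577 tool yaw 69.3544896119585
corners in tool [[ 0.0923 -0.046  -0.0022]
 [ 0.0924  0.0333 -0.0024]]
```

Run:
```python
from h import *
plan([.5946,-.0848,.188],93.0,17)
```

```text
rows 17 turn [-0.0001  0.     -0.0162] shift [-0.1062  0.0489  0.001 ] | mm/row 23.4 deg/row 1.39
```

>>> send_rows --plan '[[[0,0,-0.0162,-0.1062,0.0489,0.001,0],[0,0,-0.0162,-0.1062,0.0489,0.001,0],[0,0,-0.0162,-0.1062,0.0489,0.001,0],[0,0,-0.0162,-0.1062,0.0489,0.001,0],[0,0,-0.0162,-0.1062,0.0489,0.001,0],[0,0,-0.0162,-0.1062,0.0489,0.001,0],[0,0,-0.0162,-0.1062,0.0489,0.001,0],[0,0,-0.0162,-0.1062,0.0489,0.001,0],[0,0,-0.0162,-0.1062,0.0489,0.001,0],[0,0,-0.0162,-0.1062,0.0489,0.001,0],[0,0,-0.0162,-0.1062,0.0489,0.001,0],[0,0,-0.0162,-0.1062,0.0489,0.001,0],[0,0,-0.0162,-0.1062,0.0489,0.001,0],[0,0,-0.0162,-0.1062,0.0489,0.001,0],[0,0,-0.0162,-0.1062,0.0489,0.001,0],[0,0,-0.0162,-0.1062,0.0489,0.001,0],[0,0,-0.0162,-0.1062,0.0489,0.001,0]]]'

```text
clock: 22.67
position: [0.595, -0.086, 0.1883]
ee_rot: [0.688, 0.726, -0.001, -0.001]
ft_force: [-0.4, -0.0, -1.9]
grip_width: 0.126
grasp_force: 78.1
```

>>> send_rows --plan '[[[0,0,0,0,0,0,0],[0,0,0,0,0,0,0],[0,0,0,0,0,0,0],[0,0,0,0,0,0,0],[0,0,0,0,0,0,0],[0,0,0,0,0,0,0],[0,0,0,0,0,0,0],[0,0,0,0,0,0,0]]]'

```text
clock: 23.33
position: [0.5947, -0.0846, 0.1887]
ee_rot: [0.688, 0.726, -0.001, -0.0]
ft_force: [-0.5, -0.5, -3.2]
grip_width: 0.124
grasp_force: 78.3
```

Run:
```python
from fit import *
o=get_obs(); p=o['position']; print(o['clock'],p,yaw(o),R.from_quat(o['ee_rot']).as_matrix()[:,2],o['ft_force'],o['torque'],o['grip_width'],o['grasp_force'])
np.save('pose14.npy',np.r_[o['position'],o['ee_rot']])
im,C=shot('wrist','w14'); s,S=shot('side','s14')
a=np.radians(3.0); sh=[.60337,-.08388,a]
K=np.array([(36,y,142+9) for y in (-61,-50,-39,-11,0,11,39,50,61)])/1e3
print('bracket knuckle tops',proj(C,place(sh,K)).round(1).tolist())
M=R.from_quat(o['ee_rot']).as_matrix()
def pl(P): P=np.atleast_2d(P)/1e3; return p+np.c_[P[:,1]+.0004,P[:,0]-.0062,.0028-P[:,2]]@M.T   # plate frame -> world through the tool
K2=[(51,y,18) for y in (-36,-25,-14,14,25,36)]; print('plate knuckle tops',proj(C,pl(K2)).round(1).tolist())
A=cv2.resize(im[20:330,190:400],(406,600),interpolation=cv2.INTER_CUBIC); b=proj(S,pl([(0,0,10)]))[0].astype(int); print(b)
B=cv2.resize(s[b[1]-55:b[1]+55,b[0]-36:b[0]+36],(392,600),interpolation=cv2.INTER_CUBIC)
cv2.imwrite('pics/m14.png',np.hstack([A,B]))
```

```text
23.3333 [ 0.59470291 -0.08455788  0.18872741] 93.03728557722255 [-1.27689330e-03 -3.08311621e-04 -9.99999137e-01] [-0.46470148 -0.45796307 -3.21822408] [ 0.01212674  0.01058587 -0.02127492] 0.12443863494492811 78.29071283340454
bracket knuckle tops [[317.7, 306.1], [318.8, 291.6], [320.0, 276.6], [323.2, 236.2], [324.5, 219.3], [325.8, 201.8], [329.5, 154.4], [331.0, 134.6], [332.6, 114.0]]
plate knuckle tops [[342.6, 332.5], [344.7, 313.4], [346.9, 293.3], [352.9, 238.1], [355.4, 214.5], [358.1, 189.7]]
[262 177]
```

View pics/m14.png

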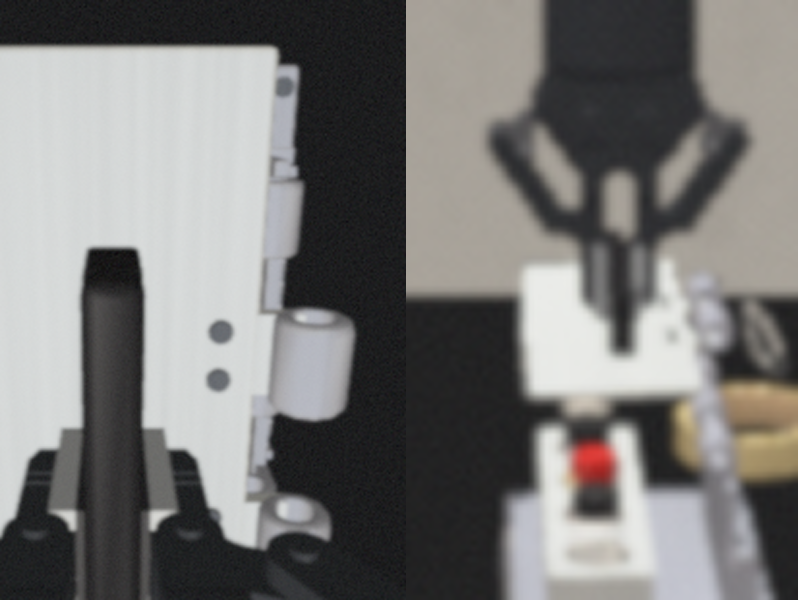

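The left half of the picture shows the plate's +y knuckle at crop rows 310–420 and the bracket's +y knuckle at rows 180–257. Both agree with the model to about a pixel. The right half shows the plate level above the caps: white, dark, red and dark, seen through clear glass. I'll descend in stages.

>>> send_rows --plan '[[[0,0,0,0,0,0.03,0],[0,0,0,0,0,0.04,0],[0,0,0,0,0,0.04,0],[0,0,0,0,0,0.03,0],[0,0,0,0,0,0.02,0],[0,0,0,0,0,0,0],[0,0,0,0,0,0,0],[0,0,0,0,0,0,0],[0,0,0,0,0,0,0],[0,0,0,0,0,0,0],[0,0,0,0,0,0,0]]]'

```text
clock: 24.35
position: [0.5948, -0.0849, 0.1569]
ee_rot: [0.688, 0.725, -0.0, -0.0]
ft_force: [0.1, 1.2, -2.1]
grip_width: 0.127
grasp_force: 78.3
```

Run:
```python
from h import *
o=get_obs(); print(o['clock'],o['position'],yaw(o),R.from_quat(o['ee_rot']).as_matrix()[:,2],o['ft_force'],o['torque'])
plan([.5946,-.0848,.1358],93,1)
```

```text
24.35 [ 0.59482804 -0.0848555   0.1568873 ] 93.01098983019268 [-9.80522508e-04 -2.79758275e-04 -9.99999480e-01] [ 0.12389933  1.20749427 -2.14591793] [-0.0243702   0.02091518 -0.0307336 ]
rows 1 turn [-0.0007  0.0002  0.0001] shift [ 0.0004 -0.001   0.1054] | mm/row 21.1 deg/row 0.06
```

>>> send_rows --plan '[[[0,0,0,0,-0.001,0.015,0],[0,0,0,0,0,0.015,0],[0,0,0,0,0,0.015,0],[0,0,0,0,0,0.015,0],[0,0,0,0,0,0.015,0],[0,0,0,0,0,0,0],[0,0,0,0,0,0,0],[0,0,0,0,0,0,0]]]'

```text
clock: 25.02
position: [0.5945, -0.0848, 0.1417]
ee_rot: [0.688, 0.725, -0.001, -0.0]
ft_force: [0.6, 0.0, -1.8]
grip_width: 0.122
grasp_force: 78.3
```

>>> send_rows --plan '[[[0,0,0,0,0,0.015,0],[0,0,0,0,0,0.013,0],[0,0,0,0,0,0,0],[0,0,0,0,0,0,0],[0,0,0,0,0,0,0],[0,0,0,0,0,0,0],[0,0,0,0,0,0,0],[0,0,0,0,0,0,0]]]'

```text
clock: 25.68
position: [0.5945, -0.0848, 0.1361]
ee_rot: [0.688, 0.725, -0.001, -0.0]
ft_force: [0.3, -1.3, -2.3]
grip_width: 0.129
grasp_force: 78.3
```

Run:
```python
from fit import *
o=get_obs(); p=o['position']; print(o['clock'],p,yaw(o),R.from_quat(o['ee_rot']).as_matrix()[:,2],o['ft_force'],o['torque'])
np.save('pose15.npy',np.r_[o['position'],o['ee_rot']])
im,C=shot('wrist','w15'); s,S=shot('side','s15'); sh=[.60337,-.08388,np.radians(3)]
M=R.from_quat(o['ee_rot']).as_matrix()
def pl(P): P=np.atleast_2d(P)/1e3; return p+np.c_[P[:,1]+.0004,P[:,0]-.0062,.0028-P[:,2]]@M.T
print('bracket tops',proj(C,place(sh,np.array([(36,y,151) for y in (-61,-39,-11,11,39,61)])/1e3)).round(1).tolist())
print('plate tops',proj(C,pl([(51,y,18) for y in (-36,-14,14,36)])).round(1).tolist(),'corners',proj(C,pl([(-40,92,5),(40,92,5)])).round(1).tolist())
g=cv2.cvtColor(im,cv2.COLOR_BGR2GRAY); print(cv2.cornerSubPix(g,proj(C,pl([(-40,92,5),(40,92,5)])).astype('float32').reshape(-1,1,2),(6,6),(-1,-1),(3,50,.01)).reshape(-1,2))
for c in (350,356,362): print(c,g[80:340:2,c].tolist())
for r in (150,165,195,220,240,250): print(r,g[r,325:400:1].tolist())
```

```text
25.6833 [ 0.59448361 -0.08481347  0.13608974] 93.01783221024067 [-1.31330171e-03 -2.16966445e-04 -9.99999114e-01] [ 0.26989355 -1.28656901 -2.28456865] [0.03689327 0.00161192 0.0107076 ]
bracket tops [[338.2, 372.5], [342.1, 337.1], [347.6, 287.3], [352.3, 244.0], [359.0, 182.4], [364.7, 128.3]]
plate tops [[342.6, 332.5], [346.9, 293.3], [352.9, 238.1], [358.1, 189.7]] corners [[132.0, 45.0], [334.5, 44.9]]
[[131.55795   45.03055 ]
 [331.52432   43.861904]]
350 [182, 181, 182, 181, 182, 180, 180, 180, 180, 179, 161, 177, 175, 124, 109, 114, 113, 116, 116, 115, 115, 115, 141, 132, 148, 170, 174, 175, 176, 179, 178, 180, 180, 179, 181, 182, 182, 182, 182, 184, 183, 184, 183, 183, 185, 184, 183, 185, 185, 182, 174, 183, 184, 168, 132, 162, 182, 184, 185, 184, 184, 183, 184, 185, 184, 184, 184, 185, 185, 185, 185, 185, 186, 185, 185, 186, 185, 186, 179, 183, 155, 124, 157, 180, 185, 183, 185, 184, 184, 184, 184, 185, 184, 185, 185, 185, 183, 183, 184, 182, 184, 183, 180, 156, 125, 110, 136, 145, 80, 32, 36, 26, 32, 53, 65, 52, 33, 30, 31, 31, 33, 34, 44, 55, 56, 57, 58, 54, 55, 67]
356 
[... 2670 characters left out ...]
, 29]
240 [115, 115, 115, 116, 119, 126, 130, 134, 139, 138, 138, 134, 132, 128, 123, 121, 118, 122, 127, 134, 141, 145, 149, 154, 155, 155, 158, 155, 149, 144, 137, 129, 118, 108, 103, 106, 108, 114, 113, 111, 110, 108, 98, 73, 43, 28, 29, 27, 20, 30, 27, 30, 25, 26, 28, 29, 28, 24, 29, 28, 28, 29, 21, 25, 27, 28, 30, 29, 26, 30, 33, 31, 33, 31, 29]
250 [114, 116, 116, 120, 127, 138, 147, 153, 160, 164, 164, 169, 172, 175, 176, 178, 182, 182, 183, 184, 184, 183, 185, 184, 184, 183, 184, 184, 183, 182, 179, 178, 178, 179, 180, 180, 180, 178, 173, 165, 156, 142, 114, 75, 38, 31, 29, 24, 29, 25, 29, 32, 26, 30, 26, 27, 30, 29, 27, 23, 30, 29, 29, 21, 32, 25, 34, 28, 29, 26, 27, 30, 28, 27, 30]
```

Knuckle ends along y match to about a pixel. The plate's outline sits about 1.7 px (0.7 mm) toward -x of the bracket's, and its +y end looks 1–2 mm low. I'll check height and level against the side view.

Run:
```python
from fit import *
L=np.load('pose15.npy'); p=L[:3]; M=R.from_quat(L[3:]).as_matrix(); S=cam('side'); sh=[.60337,-.08388,np.radians(3)]
g=cv2.GaussianBlur(cv2.imread('pics/s15.png',0).astype(float),(1,1),0)
def pl(P): P=np.atleast_2d(P)/1e3; return p+np.c_[P[:,1]+.0004,P[:,0]-.0069,.0028-P[:,2]]@M.T
for x in (-30,-20,-10,25):
    A=proj(S,pl([(x,-92,0),(x,-92,5),(x,92,5)])); c=int(round(A[:,0].mean())); print(x,'pred rows near-bottom, near-top, far-top',A.round(1).tolist())
    for a in (A[0],A[2]): r=int(a[1]); cc=int(round(a[0])); print('   rows',r-7,g[r-7:r+8,cc].astype(int).tolist())
print('block top near edge & far', proj(S,place(sh,np.array([(-22,-92,96),(-40,-92,96),(-22,92,96)])/1e3)).round(1).tolist())
A=proj(S,place(sh,np.array([(-35,-92,96)])/1e3))[0]; r=int(A[1]); print(A,r-7,g[r-7:r+8,int(A[0])].astype(int).tolist())
B=proj(S,place(sh,np.array([(36,-61,142),(36,-61,151),(36,-61,133)])/1e3)); print('end knuckle',B.round(1).tolist()); c=int(round(B[0,0])); print(g[int(B[1,1])-6:int(B[2,1])+7,c-6:c+7:2].astype(int).tolist())
```

```text
-30 pred rows near-bottom, near-top, far-top [[251.9, 213.5], [251.9, 211.7], [250.2, 186.3]]
   rows 206 [232, 233, 233, 233, 232, 230, 220, 199, 201, 218, 224, 225, 226, 225, 224]
   rows 179 [44, 43, 41, 37, 38, 37, 58, 112, 179, 222, 232, 233, 234, 234, 234]
-20 pred rows near-bottom, near-top, far-top [[255.9, 213.4], [255.9, 211.6], [253.6, 186.2]]
   rows 206 [232, 232, 232, 232, 233, 231, 221, 184, 142, 133, 151, 190, 218, 225, 224]
   rows 179 [52, 48, 47, 45, 46, 40, 58, 112, 178, 223, 232, 234, 234, 234, 234]
-10 pred rows near-bottom, near-top, far-top [[259.8, 213.4], [259.8, 211.6], [257.1, 186.2]]
   rows 206 [232, 232, 232, 231, 232, 230, 219, 172, 105, 61, 85, 152, 212, 226, 220]
   rows 179 [50, 50, 49, 47, 45, 45, 56, 94, 148, 188, 203, 205, 206, 206, 206]
25 pred rows near-bottom, near-top, far-top [[273.6, 213.1], [273.6, 211.3], [269.0, 186.0]]
   rows 206 [230, 231, 230, 230, 230, 229, 219, 199, 191, 195, 196, 196, 196, 196, 197]
   rows 178 [42, 45, 45, 48, 46, 47, 58, 82, 105, 109, 108, 107, 107, 106, 106]
block top near edge & far [[261.3, 226.6], [254.3, 22
[... 223 characters left out ...]
146], [194, 178, 187, 162, 135, 137, 139], [190, 178, 191, 168, 134, 132, 133], [189, 179, 196, 175, 132, 124, 125], [194, 180, 197, 185, 131, 111, 109], [210, 180, 192, 192, 132, 95, 96], [222, 182, 188, 191, 144, 118, 130], [225, 183, 186, 186, 156, 149, 167], [223, 176, 177, 173, 154, 156, 168], [220, 169, 163, 168, 148, 150, 155], [223, 166, 156, 176, 147, 147, 149], [226, 167, 148, 178, 147, 145, 147], [227, 159, 133, 161, 139, 144, 144], [227, 152, 116, 136, 133, 137, 136], [226, 162, 109, 122, 139, 121, 111], [228, 181, 112, 122, 150, 104, 72], [227, 193, 117, 122, 149, 99, 42], [217, 189, 121, 119, 137, 101, 38], [195, 177, 124, 117, 130, 113, 46], [189, 176, 129, 116, 130, 131, 61]]
```

The side view shows the plate level: its near and far edges are within 0.3 px of prediction. The height is as commanded, and the force is the same as when hanging free. I'll nudge 0.6 mm toward +x, let it settle and check.

>>> send_rows --plan '[[[0,0,0,0,0.003,0,0],[0,0,0,0,0,0,0],[0,0,0,0,0,0,0],[0,0,0,0,0,0,0],[0,0,0,0,0,0,0],[0,0,0,0,0,0,0],[0,0,0,0,0,0,0],[0,0,0,0,0,0,0],[0,0,0,0,0,0,0],[0,0,0,0,0,0,0]]]'

```text
clock: 26.62
position: [0.595, -0.0848, 0.136]
ee_rot: [0.688, 0.725, -0.001, -0.0]
ft_force: [-0.2, -0.1, -1.5]
grip_width: 0.124
grasp_force: 78.3
```

Run:
```python
from h import *
o=get_obs(); print(o['clock'],o['position'],yaw(o),o['ft_force'],o['torque'],o['grasp_force'],abs(o['joint_velocities']).max())
im,C=shot('wrist','w16'); g=im.mean(2)
def edge(r):
    v=g[r-1:r+2,340:400].mean(0); k=np.where(v>100)[0].max(); return 340+k+(v[k]-100)/(v[k]-v[k+1])
E={r:edge(r) for r in (140,150,160,170,175,195,205,215,225,232,250,260,270)}; b=np.polyfit([r for r in E if r<180 or r>245],[E[r] for r in E if r<180 or r>245],1)
print({r:round(E[r]-np.polyval(b,r),2) for r in E})
```

```text
26.6167 [ 0.5950446  -0.08481295  0.13600764] 93.01703744475711 [-0.1982368  -0.10290208 -1.53744403] [-0.04332068 -0.04664787 -0.01837275] 78.33311676979065 0.002401281042050137
{140: np.float64(0.24), 150: np.float64(0.19), 160: np.float64(-0.0), 170: np.float64(-0.03), 175: np.float64(-0.56), 195: np.float64(-0.27), 205: np.float64(-0.35), 215: np.float64(-0.42), 225: np.float64(-0.53), 232: np.float64(-2.2), 250: np.float64(0.14), 260: np.float64(0.09), 270: np.float64(-0.05)}
```

The knuckle outlines now line up to about 0.4 px (0.2 mm), with no contact force and the plate steady. Handing in.

```bash
python3 -c "
from workcell import job; print(job.hand_in())"
```

```text
the job is handed in; nothing more can be done
None
```

I put both bench vials into the empty wells and handed in with the gripper holding the plate level at the hinge. Its knuckle outlines lined up with the bracket's to about 0.2 mm in the wrist view, with no contact force. No verdict came back. One risk is a brief 42 N reading at the wrist, where I think the finger linkage touched the bracket while lowering the first vial (limit for the gripper's body: 40 N).

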